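# Set culture tubes at a slant and lock the slanting stand

## Task

Slant the culture tubes: lay every loose green-banded tube in a groove of its own on the aluminium tray, plugged mouth towards the tray's far end (the end that rises), and loosen the slotted lock screw fully anticlockwise with the flat driver, both while the tray is still down. Then put the driver back in its holder, turn the handwheel clockwise until the yellow end of its bar points at the red line, tighten the lock screw clockwise with the driver until it stops, and leave the driver standing in its holder. Leave the reagent bottle and the wash bottle where they are.

Things in the scene. Friction and masses are not known exactly. Their poses are not given: they have to be found in the camera images.
- handwheel (a joint): handwheel on a vertical axis on the blue housing of the slanting stand. Value in rad: grows clockwise seen from above, range 0 to 4.4; starts at 0 to 0.5; at 3.5 the yellow end of its grip bar points at the red line on the housing. It drives the tray (tilt in rad = 0.06 x value), turns with about 0.1 N m and stays where it is left.
- handwheel_grip (a point): middle of the wheel's grip bar, on the axis, half-way up the bar (z = 66 mm); x along the bar to its yellow end, z up; turns with the wheel. Bar 70 mm long, 16 mm thick, 30 mm high (top at z = 81 mm) on a steel disc 92 mm across (top at z = 51 mm)
- lock_screw (a joint): brass slotted lock screw on the blue housing, 26 mm head inside an aluminium guide collar (bore 27 mm, rim 4 mm above the head). Value in rad: 0 = tight (clockwise stop seen from above), grows anticlockwise to 1.35 = fully loose. It locks the wheel's setting, so it is loosened before the wheel is turned. It turns with about 0.1 N m and stays where it is left.
- screw_slot (a point): centre of the floor of the screw's slot (z = 37 mm); x along the slot, z up; turns with the screw. Slot 5.4 mm wide, 8 mm deep, open to the collar at both ends; head's top at z = 45 mm, collar's rim at z = 49 mm
- driver_tip (a point): flat driver standing blade down in its holder: middle of the blade's lower edge; x along the blade's width, z up the driver. Blade 22 mm wide, 2 mm thick at the edge, 3 mm from 6 mm above it; shaft 10 mm thick; black collar 40 mm across, 55 to 61 mm above the tip
- driver_grip (a point): point on the axis of the driver's orange handle, 100 mm above the blade tip; same axes as driver_tip. Handle of square section 22 x 22 mm, faces square to the blade, from 61 to 127 mm above the tip; driver about 0.12 kg
- holder: grey square holder for the driver, fixed to the worktop, 56 x 56 x 58 mm, with a 28 x 28 mm well right through; origin at the centre of its underside. The driver hangs in the well with its collar on the rim, so that its tip is 3 mm above the worktop
- groove_0 (a point): one of three grooves (58 mm apart) of the aluminium tray: where the middle of a tube belongs (at its axis). x along the groove to the far end, which rises, z up from the tray; moves with it. Two white saddles, 14 mm wide, at x -67 and +53 mm, groove floor 25 mm wide 9.5 mm below this point, walls flaring to 50 mm 13 mm higher; tray plate 21.5 mm below; a lip at x -106 mm at the low end
- groove_1 (a point): the same point of the middle groove
- groove_2 (a point): the same point of the third groove
- tube_a_mid (a point): cotton-plugged culture tube with a green band, 193 mm long, 19 mm thick, 30 g, lying on the worktop at the start (may be absent): centre of the tube; its -y axis points along the tube to the plugged mouth. It does not roll
- tube_a_plug (a point): the same tube: point on its axis 85 mm from the centre, at the plugged mouth with the green band
- tube_b_mid (a point): cotton-plugged culture tube with a green band, 193 mm long, 19 mm thick, 30 g, lying on the worktop at the start (may be absent): centre of the tube; its -y axis points along the tube to the plugged mouth. It does not roll
- tube_b_plug (a point): the same tube: point on its axis 85 mm from the centre, at the plugged mouth with the green band
- tube_c_mid (a point): cotton-plugged culture tube with a green band, 193 mm long, 19 mm thick, 30 g, lying on the worktop at the start (may be absent): centre of the tube; its -y axis points along the tube to the plugged mouth. It does not roll
- tube_c_plug (a point): the same tube: point on its axis 85 mm from the centre, at the plugged mouth with the green band
- reagent_bottle: bystander: white reagent bottle, 47 mm across, 100 mm high; origin under its centre
- wash_bottle: bystander: wash bottle with bent spout, 85 x 58 x 151 mm; origin under it
Mind the look-alikes: they are no part of the job. Of the things that look like the part that bears driver_tip, the larger one is meant.

How it is judged:
On the way, in this order (a step that is already met when the one before it is completed fails the run):
1. with the tray still down, every tube lies in a groove of its own, plug towards the rising end, and the lock screw is loosened (((x of tube_a_mid in the frame of groove_0 between -0.02 and 0.02 m and y of tube_a_mid in the frame of groove_0 between -0.006 and 0.006 m and z of tube_a_mid in the frame of groove_0 between -0.006 and 0.006 m and y of tube_a_plug in the frame of groove_0 between -0.008 and 0.008 m and x of tube_a_plug in the frame of groove_0 between 0.05 and 0.12 m) or (x of tube_a_mid in the frame of groove_1 between -0.02 and 0.02 m and y of tube_a_mid in the frame of groove_1 between -0.006 and 0.006 m and z of tube_a_mid in the frame of groove_1 between -0.006 and 0.006 m and y of tube_a_plug in the frame of groove_1 between -0.008 and 0.008 m and x of tube_a_plug in the frame of groove_1 between 0.05 and 0.12 m) or (x of tube_a_mid in the frame of groove_2 between -0.02 and 0.02 m and y of tube_a_mid in the frame of groove_2 between -0.006 and 0.006 m and z of tube_a_mid in the frame of groove_2 between -0.006 and 0.006 m and y of tube_a_plug in the frame of groove_2 between -0.008 and 0.008 m and x of tube_a_plug in the frame of groove_2 between 0.05 and 0.12 m)) and ((x of tube_b_mid in the frame of groove_0 between -0.02 and 0.02 m and y of tube_b_mid in the frame of groove_0 between -0.006 and 0.006 m and z of tube_b_mid in the frame of groove_0 between -0.006 and 0.006 m and y of tube_b_plug in the frame of groove_0 between -0.008 and 0.008 m and x of tube_b_plug in the frame of groove_0 between 0.05 and 0.12 m) or (x of tube_b_mid in the frame of groove_1 between -0.02 and 0.02 m and y of tube_b_mid in the frame of groove_1 between -0.006 and 0.006 m and z of tube_b_mid in the frame of groove_1 between -0.006 and 0.006 m and y of tube_b_plug in the frame of groove_1 between -0.008 and 0.008 m and x of tube_b_plug in the frame of groove_1 between 0.05 and 0.12 m) or (x of tube_b_mid in the frame of groove_2 between -0.02 and 0.02 m and y of tube_b_mid in the frame of groove_2 between -0.006 and 0.006 m and z of tube_b_mid in the frame of groove_2 between -0.006 and 0.006 m and y of tube_b_plug in the frame of groove_2 between -0.008 and 0.008 m and x of tube_b_plug in the frame of groove_2 between 0.05 and 0.12 m)) and ((x of tube_c_mid in the frame of groove_0 between -0.02 and 0.02 m and y of tube_c_mid in the frame of groove_0 between -0.006 and 0.006 m and z of tube_c_mid in the frame of groove_0 between -0.006 and 0.006 m and y of tube_c_plug in the frame of groove_0 between -0.008 and 0.008 m and x of tube_c_plug in the frame of groove_0 between 0.05 and 0.12 m) or (x of tube_c_mid in the frame of groove_1 between -0.02 and 0.02 m and y of tube_c_mid in the frame of groove_1 between -0.006 and 0.006 m and z of tube_c_mid in the frame of groove_1 between -0.006 and 0.006 m and y of tube_c_plug in the frame of groove_1 between -0.008 and 0.008 m and x of tube_c_plug in the frame of groove_1 between 0.05 and 0.12 m) or (x of tube_c_mid in the frame of groove_2 between -0.02 and 0.02 m and y of tube_c_mid in the frame of groove_2 between -0.006 and 0.006 m and z of tube_c_mid in the frame of groove_2 between -0.006 and 0.006 m and y of tube_c_plug in the frame of groove_2 between -0.008 and 0.008 m and x of tube_c_plug in the frame of groove_2 between 0.05 and 0.12 m)) and value of joint lock_screw above 1 rad and value of joint handwheel below 0.8 rad), for 0.2 s.
2. the handwheel is turned until the yellow end of its bar points at the red line, the screw still loose and the driver standing in its holder (value of joint handwheel between 3.33 and 3.67 rad and horizontal distance between driver_tip and holder below 0.008 m and height (world z) of driver_tip below 0.012 m and angle between driver_tip's own z axis and vertical below 0.15 rad and value of joint lock_screw above 0.8 rad and velocity of joint handwheel below 0.3 rad/s), for 0.2 s.
3. the lock screw is tightened with the wheel still at the line (value of joint handwheel between 3.33 and 3.67 rad and value of joint lock_screw below 0.2 rad), for 0.2 s.
At the end, for the whole second after the job is handed in: each tube present lies in a groove (centre within 20 mm along and 6 mm across, plug towards the rising end), the handwheel stands at 3.5 +- 0.17 rad, the lock screw is below 0.2 rad, and the driver stands upright in its holder (within 8 mm of its centre, collar on the rim, tilt under 0.15 rad) (all of step 3 and ((x of tube_a_mid in the frame of groove_0 between -0.02 and 0.02 m and y of tube_a_mid in the frame of groove_0 between -0.006 and 0.006 m and z of tube_a_mid in the frame of groove_0 between -0.006 and 0.006 m and y of tube_a_plug in the frame of groove_0 between -0.008 and 0.008 m and x of tube_a_plug in the frame of groove_0 between 0.05 and 0.12 m) or (x of tube_a_mid in the frame of groove_1 between -0.02 and 0.02 m and y of tube_a_mid in the frame of groove_1 between -0.006 and 0.006 m and z of tube_a_mid in the frame of groove_1 between -0.006 and 0.006 m and y of tube_a_plug in the frame of groove_1 between -0.008 and 0.008 m and x of tube_a_plug in the frame of groove_1 between 0.05 and 0.12 m) or (x of tube_a_mid in the frame of groove_2 between -0.02 and 0.02 m and y of tube_a_mid in the frame of groove_2 between -0.006 and 0.006 m and z of tube_a_mid in the frame of groove_2 between -0.006 and 0.006 m and y of tube_a_plug in the frame of groove_2 between -0.008 and 0.008 m and x of tube_a_plug in the frame of groove_2 between 0.05 and 0.12 m)) and ((x of tube_b_mid in the frame of groove_0 between -0.02 and 0.02 m and y of tube_b_mid in the frame of groove_0 between -0.006 and 0.006 m and z of tube_b_mid in the frame of groove_0 between -0.006 and 0.006 m and y of tube_b_plug in the frame of groove_0 between -0.008 and 0.008 m and x of tube_b_plug in the frame of groove_0 between 0.05 and 0.12 m) or (x of tube_b_mid in the frame of groove_1 between -0.02 and 0.02 m and y of tube_b_mid in the frame of groove_1 between -0.006 and 0.006 m and z of tube_b_mid in the frame of groove_1 between -0.006 and 0.006 m and y of tube_b_plug in the frame of groove_1 between -0.008 and 0.008 m and x of tube_b_plug in the frame of groove_1 between 0.05 and 0.12 m) or (x of tube_b_mid in the frame of groove_2 between -0.02 and 0.02 m and y of tube_b_mid in the frame of groove_2 between -0.006 and 0.006 m and z of tube_b_mid in the frame of groove_2 between -0.006 and 0.006 m and y of tube_b_plug in the frame of groove_2 between -0.008 and 0.008 m and x of tube_b_plug in the frame of groove_2 between 0.05 and 0.12 m)) and ((x of tube_c_mid in the frame of groove_0 between -0.02 and 0.02 m and y of tube_c_mid in the frame of groove_0 between -0.006 and 0.006 m and z of tube_c_mid in the frame of groove_0 between -0.006 and 0.006 m and y of tube_c_plug in the frame of groove_0 between -0.008 and 0.008 m and x of tube_c_plug in the frame of groove_0 between 0.05 and 0.12 m) or (x of tube_c_mid in the frame of groove_1 between -0.02 and 0.02 m and y of tube_c_mid in the frame of groove_1 between -0.006 and 0.006 m and z of tube_c_mid in the frame of groove_1 between -0.006 and 0.006 m and y of tube_c_plug in the frame of groove_1 between -0.008 and 0.008 m and x of tube_c_plug in the frame of groove_1 between 0.05 and 0.12 m) or (x of tube_c_mid in the frame of groove_2 between -0.02 and 0.02 m and y of tube_c_mid in the frame of groove_2 between -0.006 and 0.006 m and z of tube_c_mid in the frame of groove_2 between -0.006 and 0.006 m and y of tube_c_plug in the frame of groove_2 between -0.008 and 0.008 m and x of tube_c_plug in the frame of groove_2 between 0.05 and 0.12 m)) and horizontal distance between driver_tip and holder below 0.008 m and height (world z) of driver_tip below 0.012 m and angle between driver_tip's own z axis and vertical below 0.15 rad); the robot touches nothing.
It fails at once if the reagent bottle is moved by more than 30 mm (distance of reagent_bottle from where it was at the start of the episode above 0.03 m).
It fails at once if the wash bottle is moved by more than 30 mm (distance of wash_bottle from where it was at the start of the episode above 0.03 m).
It fails at once if the lock screw is turned without the driver's blade in its slot (distance between driver_tip and screw_slot above 0.015 m and (velocity of joint lock_screw above 0.25 rad/s or velocity of joint lock_screw below -0.25 rad/s)).
Of tube_a, tube_b, tube_c only 2 to 3 are there at a start; the rules pass over those that are not, and their reading is None.
At some moment in a run one of tube_a, tube_b, tube_c may be knocked a few centimetres aside while the robot is not near it.
It also fails if it takes over 208 s, if anything falls off the work surface, if the arm or the gripper's body presses on something with over 40 N, if the wrist force passes 120 N, or if a joint passes its speed limit or range.

## Robot

A 6-joint arm with a two-finger parallel gripper is mounted at the origin on a cart in front of the work surface, level with it; the furniture and walls round the work are solid. World frame = base frame: x ahead of the robot, y to its left, z up, the work surface at z = 0. Lengths are in m, angles in rad, forces in N, time in s.
With the tool pointing down it reaches from about 0.35 to 0.975 m from the base axis. Payload 4.9 kg.
Tool frame: the origin (TCP) lies at the very end of the fingers, on their centre line; the grasp point (between the pads) lies 19 mm behind it; z points along the fingers, y is the line along which they close (so a half turn about z gives the same grasp; the last joint's range is limited). The gripper opens to 85 mm and grips with 20 to 120 N. Pads are 22 mm wide; open, the fingers measure 114 mm over their backs; the gripper's body (76 mm by 85 mm) begins 54 mm behind the grasp point. The pads swing forward as they close: fully open they stand 13 mm farther back than shut.
Start: joints at [1.08, 0.053, 1.613, -0, 1.476, -0.119], TCP at [0.227, 0.582, 0.231] pointing down, gripper open.
Joint ranges: [-3.01, 3.01], [-1.01, 2.22], [0.06, 2.58], [-1.02, 4.17], [0.09, 2.62], [-3.14, 3.14]. Speed limits (rad/s): [2.57, 2.57, 3.14, 3.14, 3.14, 3.14].

## Interface

Orientations are given as a rotation vector (axis times angle).
In Python, from station import get_obs, get_image, finish_job gives the robot as it stands. The module is installed in compiled form; this text tells all that it offers.
- The arm moves only by the tool carry_out, never from a script. Its argument "rows" is a list of rows, each a list of 7 numbers: the turn, a rotation vector about the tool's x, y, z as a fraction of full scale, then the shift along the tool's x, y, z as a fraction of full scale, then the closure, from -1 (fully open) to 1 (shut). A call has 1 to 5 rows; each row is the pose to reach, as a shift and turn from the pose commanded when the call began, along the tool's axes at that moment, turning the shorter way round; what a row does not reach only later rows make up. Full scale, the value 1, is 300 mm for a shift and pi rad for a turn. A row lasts 1/10 s, in which the tool goes at most 50 mm and 8.59 degrees, less where a joint would pass 70% of its speed; a pose out of reach is approached as far as the arm can. A call with a number of a shift or a turn outside -1 to 1 is refused whole. A call with a gripper value outside its range is refused whole. The fingers move at their own pace and stop on an object; "force" is the grip in N (left out, the last holds). Time passes only in rows, so rows that repeat a pose let the fingers close. It gives the time, the measured TCP pose, the force, the opening and the grip force at its end, in the units of the state.
- get_obs(): the state, without advancing time (a new reading comes with each control period).
- get_image(name): name is "side" or "top"; returns a dict with "img" (400x640x3 uint8, blue, green, red), "mtx" (3x3 intrinsics, pixels), "R" (3x3) and "t" (3): a world point X has camera coordinates R X + t. Camera axes: x right, y down, z forward; pixel columns grow to the right and rows downward; lengths in m; the calibration is good to about 2 mm. A picture is of the moment at which its call begins. There is no depth.
- finish_job(): hands the job in; it is judged then, once.
The state is a dict: "t": time; "q": joint angles; "dq": joint speeds; "effort": joint torques, N m; "tool_pos": TCP position; "tool_rot": TCP orientation; "contact_force": force on the tool from outside, world axes, zero at the start; "wrist_torque": the same for the moment, N m; "opening": finger opening in m; "grip_force": force on a finger pad.
Only numpy, scipy, OpenCV 4.12 (cv2) and the standard library are available. Lean on these libraries where they do the work, as an engineer would, in place of code of your own. Each camera call takes 0.05 s, during which the arm holds its last target. There are 200 camera calls.

## Working session

There is one attempt and no reset: what is moved stays moved. The work goes in short steps, Python scripts to look and compute and a tool call to move; the robot and the scene stay as the last step left them, time stands still between calls to the robot, and variables do not carry over. Pictures are saved under pics/ and viewed, at most 14 in all, crops included, and the job is handed in when it is done.

Besides the shell and the picture viewer there is one more tool, called after "Emit:" by a JSON object that holds its "method" and its "body". carry_out: Moves the arm, as the interface text tells. Shift numbers are shares of 300 mm and turn numbers shares of pi rad, none past 1 either way. Its arguments: {"type":"object","properties":{"rows":{"type":"array"},"force":{"type":"number"}},"required":["rows"]}

```bash
mkdir -p pics
cat > h.py <<'E'
import numpy as np, cv2
from station import get_obs, get_image, finish_job
from scipy.spatial.transform import Rotation as Rn
def snap(name,fn,crop=None,scale=1):
    d=get_image(name); im=d["img"]
    cv2.imwrite("pics/raw_"+fn,im); np.savez("pics/"+name+".npz",mtx=d["mtx"],R=d["R"],t=d["t"])
    if crop: x0,y0,x1,y1=crop; im=im[y0:y1,x0:x1]
    im=cv2.resize(im,None,fx=scale,fy=scale,interpolation=cv2.INTER_CUBIC); cv2.imwrite("pics/"+fn,im)
def cam(name): d=np.load("pics/"+name+".npz"); return d["mtx"],d["R"],d["t"]
def ray(name,u,v,z):
    M,R,t=cam(name); c=-R.T@t; d=R.T@np.linalg.solve(M,[u,v,1]); return c+d*(z-c[2])/d[2]
def proj(name,X):
    M,R,t=cam(name); p=M@(R@np.array(X,float)+t); return p[:2]/p[2]
def pos():
    o=get_obs(); return o,np.array(o["tool_pos"]),Rn.from_rotvec(o["tool_rot"])
def go(X=None,yaw=None,R=None):
    """fractions for target position X and closing-line/y-axis yaw with tool down"""
    o,p,r=pos(); X=p if X is None else np.array(X,float)
    if yaw is not None:
        c=[]
        for k in (0,np.pi):
            a=yaw+k; y=np.array([np.cos(a),np.sin(a),0]); z=np.array([0,0,-1.]); x=np.cross(y,z)
            rr=Rn.from_matrix(np.c_[x,y,z]); c.append((r.inv()*rr).as_rotvec())
        for w in c: print("turn",np.round(w/np.pi,4),"deg",np.round(np.degrees(np.linalg.norm(w)),1))
    print("shift",np.round(r.inv().apply(X-p)/0.3,4),"dist",np.round(np.linalg.norm(X-p),3))
E
python3 - <<'E'
from h import *
snap("top","t0.png"); snap("side","s0.png")
for n in("top","side"):
    M,R,t=cam(n); print(n,M.round(1).tolist(),(-R.T@t).round(3),R.round(3).tolist())
o=get_obs(); print(o["t"],o["tool_pos"],o["tool_rot"],o["opening"],Rn.from_rotvec(o["tool_rot"]).as_matrix().round(3))
E
```

```text
top [[392.7, 0.0, 317.4], [0.0, 392.7, 201.2], [0.0, 0.0, 1.0]] [ 0.415 -0.017  1.196] [[-0.013, -0.999, -0.032], [-0.993, 0.017, -0.121], [0.121, 0.03, -0.992]]
side [[368.2, 0.0, 317.8], [0.0, 368.2, 198.9], [0.0, 0.0, 1.0]] [ 0.541 -1.099  0.627] [[1.0, 0.01, 0.011], [0.014, -0.438, -0.899], [-0.004, 0.899, -0.438]]
0.1 [0.2268063  0.58176367 0.23012975] [-5.80620260e-01 -3.08687139e+00  2.94609691e-03] 0.08548148314104194 [[-0.932  0.363 -0.001]
 [ 0.363  0.932 -0.002]
 [ 0.    -0.002 -1.   ]]
```

View pics/t0.png

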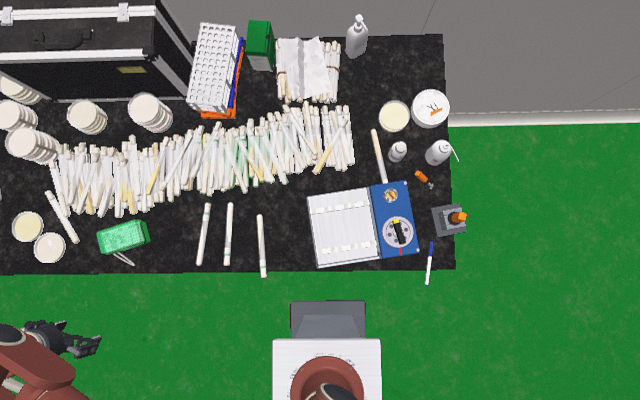

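View pics/s0.png

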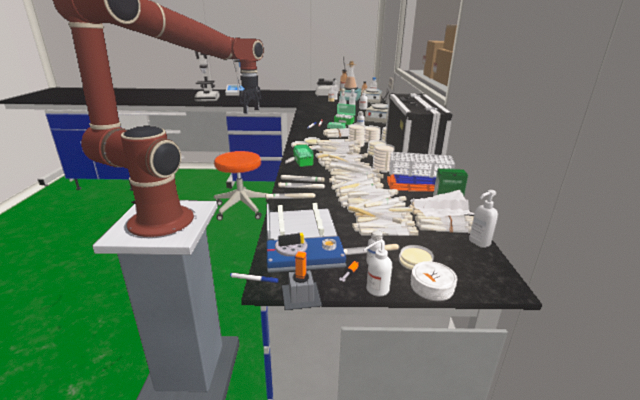

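The top view shows loose tubes near (203,233), (229,233) and (262,245). The tray is at about (343,228), the wheel at (398,233), the screw at (391,195), and the driver in its holder at (455,217). The orange look-alike driver lies at (425,180). I'll zoom in on these.

Run:
```python
import cv2
im=cv2.imread("pics/raw_t0.png")
a=cv2.resize(im[170:280,300:475],None,fx=4.5,fy=4.5,interpolation=cv2.INTER_CUBIC)
cv2.imwrite("pics/c1.png",a)
a=cv2.resize(im[180:290,150:320],None,fx=4.5,fy=4.5,interpolation=cv2.INTER_CUBIC)
cv2.imwrite("pics/c2.png",a)
im=cv2.imread("pics/raw_s0.png")
a=cv2.resize(im[165:310,225:405],None,fx=4,fy=4,interpolation=cv2.INTER_CUBIC)
cv2.imwrite("pics/c3.png",a)
```

```text
(no output)
```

View pics/c1.png

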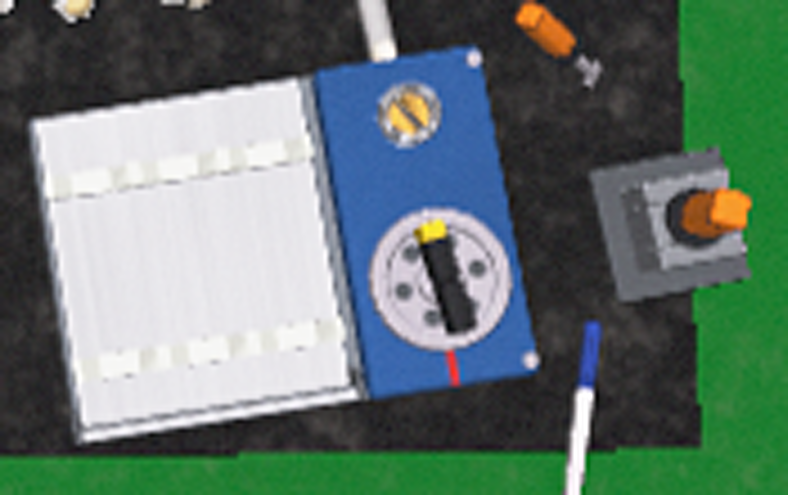

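View pics/c2.png

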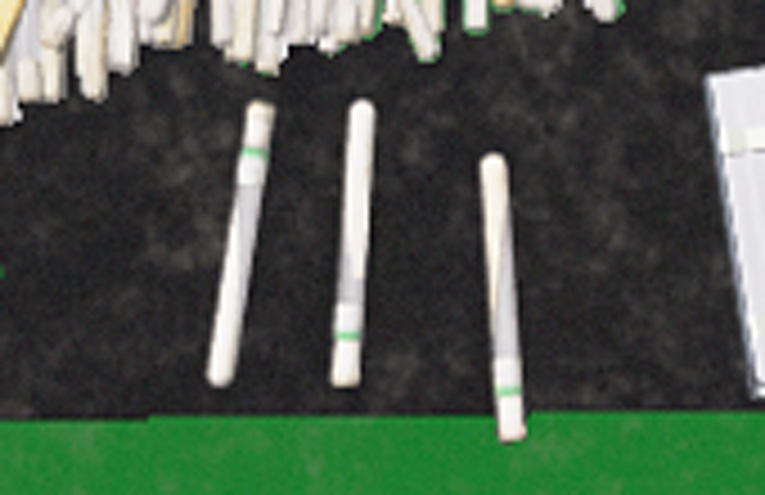

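View pics/c3.png

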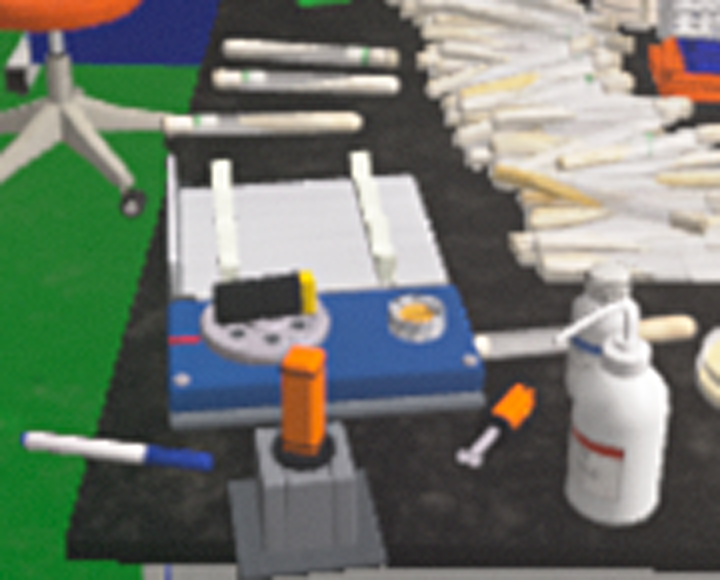

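```bash
cat >> h.py <<'E'
def c1(u,v): return ((u+.5)/4.5-.5+300,(v+.5)/4.5-.5+170)
def c2(u,v): return ((u+.5)/4.5-.5+150,(v+.5)/4.5-.5+180)
def c3(u,v): return ((u+.5)/4-.5+225,(v+.5)/4-.5+165)
def tri(pt,ps):
    A=[];b=[]
    for n,(u,v) in(("top",pt),("side",ps)):
        M,R,t=cam(n); d=R.T@np.linalg.solve(M,[u,v,1]); d/=np.linalg.norm(d); P=np.eye(3)-np.outer(d,d); A.append(P); b.append(P@(-R.T@t))
    A=np.vstack(A);b=np.hstack(b); X=np.linalg.lstsq(A,b,rcond=None)[0]; return X,np.linalg.norm(A@X-b)
E
python3 - <<'E'
from h import *
f=lambda X:np.round(np.array(X)*1000,1)
T=lambda p,z:ray("top",*c1(*p),z); S=lambda p,z:ray("side",*c3(*p),z)
print("wheel disc top",f(T((441,280),.051)),"side",f(S((266,330),.051)))
print("bar top ends",f(T((430,230),.081)),f(T((462,325),.081)))
print("red",f(T((452,352),.041)),f(T((457,385),.041)))
print("screw head",f(T((410,113),.045)),"side",f(S((416,316),.045)),"rim",f(T((409,114),.049)))
print("slot dir",f(T((396,99),.045)),f(T((426,129),.045)))
for z in(.012,.02,.03):
  L=[T(p,z) for p in((92,182),(180,165),(268,150))];B=[T(p,z) for p in((120,362),(210,347),(297,332))]
  print(z,[f(l) for l in L],[f(l) for l in B],[np.linalg.norm(l-b).round(4) for l,b in zip(L,B)],np.linalg.norm(L[0]-L[2]))
print("tray corner far-left",tri(c1(33,122),c3(415,175)),"far-right",tri(c1(305,80),c3(450,288)))
print("handle top",tri(c1(732,210),c3(306,356)))
print("holder rim centre: collar",f(T((695,218),.061)),f(S((304,450),.061)))
print("housing corners",[f(T(p,.041)) for p in((318,72),(470,48),(538,372),(370,398))])
for n,p,q in(("A",(259,104),(220,385)),("B",(344,384),(362,103)),("C",(512,440),(491,156))):
  P=ray("top",*c2(*p),.0095);Q=ray("top",*c2(*q),.0095); print(n,"plug end",f(P),"base",f(Q),"mid",f((P+Q)/2),np.linalg.norm(P-Q),"yaw",np.degrees(np.arctan2(*(P-Q)[1::-1])))
for n,p,q in(("A",(395,57),(227,46)),("B",(216,77),(398,85)),("C",(168,124),(360,122))):
  P=S(p,.0095);Q=S(q,.0095); print(n,f(P),f(Q),"mid",f((P+Q)/2),np.linalg.norm(P-Q))
E
```

```text
wheel disc top [ 462.  -213.6   51. ] side [ 464.2 -229.7   51. ]
bar top ends [ 492.2 -202.7   81. ] [ 432.6 -220.4   81. ]
red [ 416.  -220.6   41. ] [ 394.8 -223.    41. ]
screw head [ 571.5 -198.5   45. ] side [ 570.2 -199.6   45. ] rim [ 570.3 -197.2   49. ]
slot dir [ 580.9 -189.7   45. ] [ 560.8 -208.5   45. ]
0.012 [array([532.8,  10.9,  12. ]), array([543.3, -48.5,  12. ]), array([ 552.5, -107.8,   12. ])] [array([412.3,  -6.1,  12. ]), array([421.4, -66. ,  12. ]), array([ 430.5, -123.9,   12. ])] [np.float64(0.1217), np.float64(0.1232), np.float64(0.123)] 0.12035908920310484
0.02 [array([532. ,  10.7,  20. ]), array([542.5, -48.3,  20. ]), array([ 551.6, -107.2,   20. ])] [array([412.3,  -6.1,  20. ]), array([421.3, -65.7,  20. ]), array([ 430.4, -123.2,   20. ])] [np.float64(0.1209), np.float64(0.1224), np.float64(0.1222)] 0.1195461379193592
0.03 [array([531. ,  10.5,  30. ]), array([541.4, -48. ,  30. ]), array([ 550.4, -106.4,   30. ])] [array([412.3,  -6.2,  30. ]), array([421.3, -65.3,  30. ]), array([ 430.3, -122.3,   30. ])] [np.float64(0.1199), np.float64(0.1213), 
[... 477 characters left out ...]
41. ]), array([ 402.5, -275.1,   41. ]), array([ 387.2, -167. ,   41. ])]
A plug end [561.2 357.5   9.5] base [372.  379.9   9.5] mid [466.6 368.7   9.5] 0.19056023040840378 yaw -6.7297563060209455
B plug end [371.7 296.1   9.5] base [560.7 286.7   9.5] mid [466.2 291.4   9.5] 0.18930326931091662 yaw 177.1408482163626
C plug end [333.6 183.1   9.5] base [523.1 198.1   9.5] mid [428.4 190.6   9.5] 0.19008608239426497 yaw -175.4708154018122
A [557.9 364.7   9.5] [374.4 389.    9.5] mid [466.2 376.9   9.5] 0.18506030201875556
B [371.3 304.5   9.5] [560.7 290.6   9.5] mid [466.  297.6   9.5] 0.18989992492370453
C [336.8 189.6   9.5] [523.  200.3   9.5] mid [429.9 195.    9.5] 0.18657000069520774
```

```bash
cat >> h.py <<'E'
def plan(wps):
    """wps: (x,y,z,yaw_deg[,'+'/'-']) ; prints per-call tool-frame deltas"""
    o,p,r=pos(); y=r.as_matrix()[:,1]; ps=np.degrees(np.arctan2(y[1],y[0]))
    print("now",p.round(4),"yaw",ps.round(1),"z-axis",r.as_matrix()[:,2].round(4),"q6",np.degrees(o["q"][5]).round(1))
    for w in wps:
        X=np.array(w[:3]); n=max(1,int(np.ceil(max(np.linalg.norm(X-p)/.24,abs(w[3]-ps)/40))))
        dx=(X-p)/n; dy=(w[3]-ps)/n
        for k in range(n):
            a=np.radians(ps); ex=np.array([-np.sin(a),np.cos(a),0]); ey=np.array([np.cos(a),np.sin(a),0])
            rows=max(np.linalg.norm(dx)/.05,abs(dy)/8.59)
            print("  turnz",round(-dy/180,3),"shift",np.round([dx@ex/.3,dx@ey/.3,-dx[2]/.3],3).tolist(),"rows>=%.1f"%rows)
            ps+=dy
        p=X; print(" ->",w)
def tubes(fn="det.png"):
    snap("top",fn); im=cv2.imread("pics/raw_"+fn); g=im.min(axis=2)
    m=(g>110).astype(np.uint8); m[:, :170]=0; m[:,300:]=0; m[:195]=0; m[285:]=0
    cs,_=cv2.findContours(m,cv2.RETR_EXTERNAL,cv2.CHAIN_APPROX_NONE)
    for c in cs:
        (u,v),(a,b),_=cv2.minAreaRect(c)
        if max(a,b)>30:
            vx,vy,_,_=cv2.fitLine(c,cv2.DIST_L2,0,.01,.01).ravel()
            P=ray("top",u,v,.0095);Q=ray("top",u-vx*20,v-vy*20,.0095) ; d=P-Q
            print("px",round(u),round(v),"size",round(max(a,b)),round(min(a,b)),"mid",(P*1000).round(1)[:2],"line yaw",np.degrees(np.arctan2(d[1],d[0])).round(1))
E
python3 - <<'E'
from h import *
tubes()
plan([(.4285,.1905,.12,94.5),(.4285,.1905,.003,94.5),(.4285,.1905,.15,94.5),(.4955,-.1124,.15,-82),(.4955,-.1124,.052,-82)])
E
```

```text
px 261 246 size 63 6 mid [428.3 190.7] line yaw -175.9
px 228 234 size 63 6 mid [465.9 291.5] line yaw -2.8
px 203 234 size 64 6 mid [466.7 368.7] line yaw -7.6
now [0.2268 0.5819 0.2303] yaw 68.7 z-axis [-7.0e-04 -1.4e-03 -1.0e+00] q6 -6.8
  turnz -0.072 shift [-0.55, -0.486, 0.184] rows>=4.5
  turnz -0.072 shift [-0.428, -0.596, 0.184] rows>=4.5
 -> (0.4285, 0.1905, 0.12, 94.5)
  turnz -0.0 shift [0.0, 0.0, 0.39] rows>=2.3
 -> (0.4285, 0.1905, 0.003, 94.5)
  turnz -0.0 shift [0.0, 0.0, -0.49] rows>=2.9
 -> (0.4285, 0.1905, 0.15, 94.5)
  turnz 0.196 shift [-0.029, -0.205, -0.0] rows>=4.1
  turnz 0.196 shift [-0.142, -0.151, -0.0] rows>=4.1
  turnz 0.196 shift [-0.203, -0.041, -0.0] rows>=4.1
  turnz 0.196 shift [-0.189, 0.084, -0.0] rows>=4.1
  turnz 0.196 shift [-0.106, 0.178, -0.0] rows>=4.1
 -> (0.4955, -0.1124, 0.15, -82)
  turnz 0.0 shift [0.0, 0.0, 0.327] rows>=2.0
 -> (0.4955, -0.1124, 0.052, -82)
```

Emit:
{"method": "carry_out", "body": {"rows": [[0, 0, -0.072, -0.55, -0.486, 0.184, -1], [0, 0, -0.072, -0.55, -0.486, 0.184, -1], [0, 0, -0.072, -0.55, -0.486, 0.184, -1], [0, 0, -0.072, -0.55, -0.486, 0.184, -1], [0, 0, -0.072, -0.55, -0.486, 0.184, -1]], "force": 30}}

```text
t: 0.65
tool_pos: [0.3281, 0.3833, 0.1744]
tool_rot: [-0.231, -3.132, 0.004]
contact_force: [1.2, 1.2, 0.7]
opening: 0.0854
grip_force: 0.0
```

Emit:
{"method": "carry_out", "body": {"rows": [[0, 0, -0.072, -0.428, -0.596, 0.184, -1], [0, 0, -0.072, -0.428, -0.596, 0.184, -1], [0, 0, -0.072, -0.428, -0.596, 0.184, -1], [0, 0, -0.072, -0.428, -0.596, 0.184, -1], [0, 0, -0.072, -0.428, -0.596, 0.184, -1]]}}

```text
t: 1.15
tool_pos: [0.4292, 0.1883, 0.1198]
tool_rot: [0.123, -3.138, 0.001]
contact_force: [-0.3, 0.4, -0.3]
opening: 0.0855
grip_force: 0.0
```

Run:
```python
from h import *
plan([(.4285,.1905,.12,94.5),(.4285,.1905,.003,94.5)])
```

```text
now [0.4292 0.1883 0.1198] yaw 94.5 z-axis [-9.e-04 -7.e-04 -1.e+00] q6 -79.9
  turnz 0.0 shift [0.002, 0.008, -0.001] rows>=0.0
 -> (0.4285, 0.1905, 0.12, 94.5)
  turnz -0.0 shift [0.0, 0.0, 0.39] rows>=2.3
 -> (0.4285, 0.1905, 0.003, 94.5)
```

Emit:
{"method": "carry_out", "body": {"rows": [[0, 0, 0, 0, 0.007, 0.2, -1], [0, 0, 0, 0, 0.007, 0.35, -1], [0, 0, 0, 0, 0.007, 0.39, -1], [0, 0, 0, 0, 0.007, 0.39, -1], [0, 0, 0, 0, 0.007, 0.39, 0.2]]}}

```text
t: 1.65
tool_pos: [0.429, 0.1932, 0.0043]
tool_rot: [-0.127, 3.139, 0.0]
contact_force: [-0.1, 0.1, 0.6]
opening: 0.0731
grip_force: 0.0
```

Emit:
{"method": "carry_out", "body": {"rows": [[0, 0, 0, 0, 0, 0, 1], [0, 0, 0, 0, 0, 0, 1], [0, 0, 0, 0, 0, 0, 1], [0, 0, 0, 0, 0, 0, 1], [0, 0, 0, 0, 0, 0, 1]]}}

```text
t: 2.15
tool_pos: [0.4297, 0.1934, 0.0051]
tool_rot: [-0.127, 3.137, 0.001]
contact_force: [0.1, -0.3, 5.9]
opening: 0.0181
grip_force: 31.3
```

Emit:
{"method": "carry_out", "body": {"rows": [[0, 0, 0, 0, 0, 0, 1], [0, 0, 0, 0, 0, 0, 1], [0, 0, 0, 0, 0, 0, 1], [0, 0, 0, 0, 0, -0.1, 1], [0, 0, 0, 0, 0, -0.1, 1]]}}

```text
t: 2.65
tool_pos: [0.4313, 0.1938, 0.0371]
tool_rot: [-0.127, 3.133, 0.002]
contact_force: [1.2, -0.1, -0.5]
opening: 0.0185
grip_force: 30.6
```

Run:
```python
from h import *
plan([(.43,.193,.13,94.5),(.4955,-.1124,.13,-82),(.4955,-.1124,.055,-82)])
```

```text
now [0.4313 0.1938 0.0371] yaw 94.6 z-axis [ 0.006   0.0017 -1.    ] q6 -79.5
  turnz 0.001 shift [0.004, -0.002, -0.31] rows>=1.9
 -> (0.43, 0.193, 0.13, 94.5)
  turnz 0.196 shift [-0.028, -0.206, -0.0] rows>=4.1
  turnz 0.196 shift [-0.142, -0.153, -0.0] rows>=4.1
  turnz 0.196 shift [-0.204, -0.043, -0.0] rows>=4.1
  turnz 0.196 shift [-0.191, 0.083, -0.0] rows>=4.1
  turnz 0.196 shift [-0.108, 0.178, -0.0] rows>=4.1
 -> (0.4955, -0.1124, 0.13, -82)
  turnz 0.0 shift [0.0, 0.0, 0.25] rows>=1.5
 -> (0.4955, -0.1124, 0.055, -82)
```

Emit:
{"method": "carry_out", "body": {"rows": [[0, 0, 0, 0, 0, -0.15, 1], [0, 0, 0, 0, 0, -0.31, 1], [0, 0, 0, 0, 0, -0.31, 1]]}}

```text
t: 2.95
tool_pos: [0.4332, 0.1943, 0.1339]
tool_rot: [-0.126, 3.126, 0.005]
contact_force: [1.3, 0.2, 1.0]
opening: 0.0185
grip_force: 30.6
```

Emit:
{"method": "carry_out", "body": {"rows": [[0, 0, 0.196, -0.028, -0.206, 0, 1], [0, 0, 0.196, -0.028, -0.206, 0, 1], [0, 0, 0.196, -0.028, -0.206, 0, 1], [0, 0, 0.196, -0.028, -0.206, 0, 1], [0, 0, 0.196, -0.028, -0.206, 0, 1]]}}

```text
t: 3.45
tool_pos: [0.4416, 0.1319, 0.1257]
tool_rot: [-0.832, -3.028, 0.001]
contact_force: [-0.1, -0.5, -0.5]
opening: 0.0186
grip_force: 30.6
```

Emit:
{"method": "carry_out", "body": {"rows": [[0, 0, 0.196, -0.142, -0.153, 0, 1], [0, 0, 0.196, -0.142, -0.153, 0, 1], [0, 0, 0.196, -0.142, -0.153, 0, 1], [0, 0, 0.196, -0.142, -0.153, 0, 1], [0, 0, 0.196, -0.142, -0.153, 0, 1]]}}

```text
t: 3.95
tool_pos: [0.455, 0.0709, 0.1261]
tool_rot: [-1.707, -2.636, 0.001]
contact_force: [-0.0, 0.6, 0.2]
opening: 0.0182
grip_force: 30.6
```

Emit:
{"method": "carry_out", "body": {"rows": [[0, 0, 0.196, -0.204, -0.043, 0, 1], [0, 0, 0.196, -0.204, -0.043, 0, 1], [0, 0, 0.196, -0.204, -0.043, 0, 1], [0, 0, 0.196, -0.204, -0.043, 0, 1], [0, 0, 0.196, -0.204, -0.043, 0, 1]]}}

```text
t: 4.45
tool_pos: [0.4683, 0.0099, 0.1264]
tool_rot: [-2.424, -1.997, 0.001]
contact_force: [-0.0, 0.2, -0.1]
opening: 0.0183
grip_force: 30.6
```

Emit:
{"method": "carry_out", "body": {"rows": [[0, 0, 0.196, -0.191, 0.083, 0, 1], [0, 0, 0.196, -0.191, 0.083, 0, 1], [0, 0, 0.196, -0.191, 0.083, 0, 1], [0, 0, 0.196, -0.191, 0.083, 0, 1], [0, 0, 0.196, -0.191, 0.083, 0, 1]]}}

```text
t: 4.95
tool_pos: [0.4817, -0.0511, 0.1266]
tool_rot: [-2.915, -1.171, 0.001]
contact_force: [-0.8, 0.9, -0.4]
opening: 0.0181
grip_force: 30.6
```

Emit:
{"method": "carry_out", "body": {"rows": [[0, 0, 0.196, -0.108, 0.178, 0, 1], [0, 0, 0.196, -0.108, 0.178, 0, 1], [0, 0, 0.196, -0.108, 0.178, 0, 1], [0, 0, 0.196, -0.108, 0.178, 0, 1], [0, 0, 0.196, -0.108, 0.178, 0, 1]]}}

```text
t: 5.45
tool_pos: [0.495, -0.1122, 0.1267]
tool_rot: [-3.133, -0.233, 0.0]
contact_force: [-0.7, -1.0, -0.9]
opening: 0.018
grip_force: 30.6
```

Run:
```python
from h import *
plan([(.4955,-.1124,.13,-82),(.4955,-.1124,.055,-82)])
snap("top","t1.png",(260,160,430,290),4); snap("side","s1.png",(225,130,405,275),4)
```

```text
now [ 0.495  -0.1122  0.1267] yaw -81.5 z-axis [-3.e-04  1.e-04 -1.e+00] q6 60.3
  turnz 0.003 shift [0.002, 0.001, -0.011] rows>=0.1
 -> (0.4955, -0.1124, 0.13, -82)
  turnz -0.0 shift [0.0, 0.0, 0.25] rows>=1.5
 -> (0.4955, -0.1124, 0.055, -82)
```

View pics/t1.png

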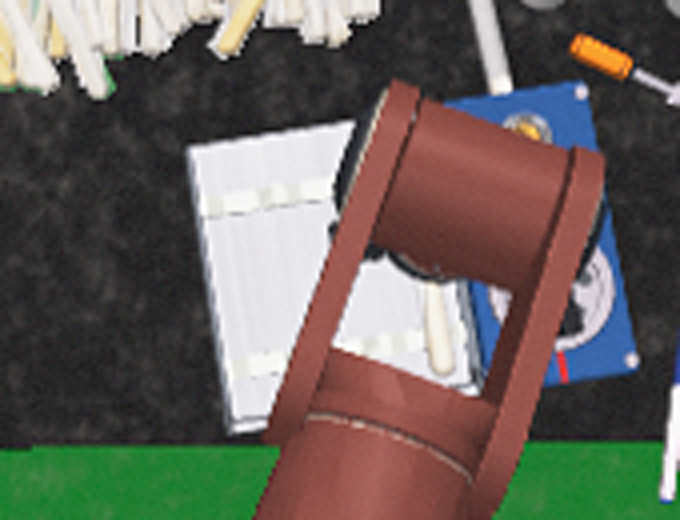

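The tube's rounded base shows at (442,370), in line with the right-hand groove. Lowering it now.

Emit:
{"method": "carry_out", "body": {"rows": [[0, 0, 0, 0, 0, 0.12, 1], [0, 0, 0, 0, 0, 0.22, 1], [0, 0, 0, 0, 0, 0.24, 1], [0, 0, 0, 0, 0, 0.24, 1]]}}

```text
t: 5.95
tool_pos: [0.4941, -0.1117, 0.0538]
tool_rot: [-3.132, -0.23, 0.004]
contact_force: [0.1, 0.7, -0.7]
opening: 0.018
grip_force: 30.6
```

Emit:
{"method": "carry_out", "body": {"rows": [[0, 0, 0, 0, 0, 0.01, 1], [0, 0, 0, 0, 0, 0.015, 1], [0, 0, 0, 0, 0, 0.02, 1], [0, 0, 0, 0, 0, 0.02, 1]]}}

```text
t: 6.35
tool_pos: [0.4954, -0.1125, 0.0495]
tool_rot: [3.133, 0.226, 0.002]
contact_force: [0.2, 0.0, -1.2]
opening: 0.0183
grip_force: 30.6
```

Emit:
{"method": "carry_out", "body": {"rows": [[0, 0, 0, 0, 0, 0.006, 1], [0, 0, 0, 0, 0, 0.01, 1], [0, 0, 0, 0, 0, 0.01, 1], [0, 0, 0, 0, 0, 0.01, 1]]}}

```text
t: 6.75
tool_pos: [0.4953, -0.1125, 0.0466]
tool_rot: [3.133, 0.225, 0.001]
contact_force: [-3.2, 0.8, 4.5]
opening: 0.0185
grip_force: 31.2
```

Emit:
{"method": "carry_out", "body": {"rows": [[0, 0, 0, 0, 0, 0.003, 1], [0, 0, 0, 0, 0, 0.005, 1], [0, 0, 0, 0, 0, 0.007, 1], [0, 0, 0, 0, 0, 0.007, 1]]}}

```text
t: 7.15
tool_pos: [0.4956, -0.1125, 0.0457]
tool_rot: [3.133, 0.225, 0.0]
contact_force: [-5.7, 0.8, 12.0]
opening: 0.0182
grip_force: 32.1
```

Contact at TCP z of about 46 mm, so the tube is seated. I'll release it part-open and lift.

Emit:
{"method": "carry_out", "body": {"rows": [[0, 0, 0, 0, 0, -0.004, 0.1], [0, 0, 0, 0, 0, -0.004, 0.1], [0, 0, 0, 0, 0, -0.004, 0.1], [0, 0, 0, 0, 0, -0.15, 0.1], [0, 0, 0, 0, 0, -0.3, 0.1]]}}

```text
t: 7.65
tool_pos: [0.4931, -0.1116, 0.1322]
tool_rot: [-3.131, -0.225, 0.008]
contact_force: [1.0, 0.1, 0.2]
opening: 0.0386
grip_force: 0.0
```

Run:
```python
from h import *
print(get_obs()["opening"])
plan([(.47,.15,.14,-93),(.466,.2915,.12,-93),(.466,.2915,.003,-93)])
```

```text
0.03859439959639534
now [ 0.4931 -0.1116  0.1322] yaw -81.8 z-axis [-0.0054  0.0021 -1.    ] q6 60.6
  turnz 0.031 shift [0.024, -0.437, -0.013] rows>=2.6
  turnz 0.031 shift [-0.019, -0.437, -0.013] rows>=2.6
 -> (0.47, 0.15, 0.14, -93)
  turnz -0.0 shift [-0.038, -0.47, 0.067] rows>=2.9
 -> (0.466, 0.2915, 0.12, -93)
  turnz -0.0 shift [0.0, 0.0, 0.39] rows>=2.3
 -> (0.466, 0.2915, 0.003, -93)
```

Emit:
{"method": "carry_out", "body": {"rows": [[0, 0, 0.031, 0.024, -0.437, -0.013, -0.2], [0, 0, 0.031, 0.024, -0.437, -0.013, -1], [0, 0, 0.031, 0.024, -0.437, -0.013, -1]]}}

```text
t: 7.95
tool_pos: [0.4829, 0.0206, 0.1378]
tool_rot: [-3.14, -0.073, -0.001]
contact_force: [-1.0, 1.0, 1.2]
opening: 0.0776
grip_force: 0.0
```

Emit:
{"method": "carry_out", "body": {"rows": [[0, 0, 0.031, -0.019, -0.437, -0.013, -1], [0, 0, 0.031, -0.019, -0.437, -0.013, -1], [0, 0, 0.031, -0.019, -0.437, -0.013, -1], [0, 0, 0.031, -0.019, -0.437, -0.013, -1]]}}

```text
t: 8.35
tool_pos: [0.4708, 0.1524, 0.1413]
tool_rot: [-3.14, 0.073, 0.001]
contact_force: [-0.1, -0.9, 0.2]
opening: 0.0851
grip_force: 0.0
```

Run:
```python
from h import *
tubes("d2.png")
plan([(.466,.2915,.12,-93),(.466,.2915,.003,-93)])
im=cv2.imread("pics/raw_d2.png"); cv2.imwrite("pics/d2c.png",cv2.resize(im[170:290,150:420],None,fx=2.9,fy=2.9,interpolation=cv2.INTER_CUBIC))
```

```text
px 203 234 size 64 6 mid [466.7 368.7] line yaw -7.6
px 270 214 size 30 2 mid [523.2 162.6] line yaw -171.9
now [0.4711 0.1506 0.1411] yaw -92.7 z-axis [-6.e-04 -3.e-04 -1.e+00] q6 101.8
  turnz 0.001 shift [-0.039, -0.468, 0.07] rows>=2.9
 -> (0.466, 0.2915, 0.12, -93)
  turnz -0.0 shift [0.0, 0.0, 0.39] rows>=2.3
 -> (0.466, 0.2915, 0.003, -93)
```

View pics/d2c.png

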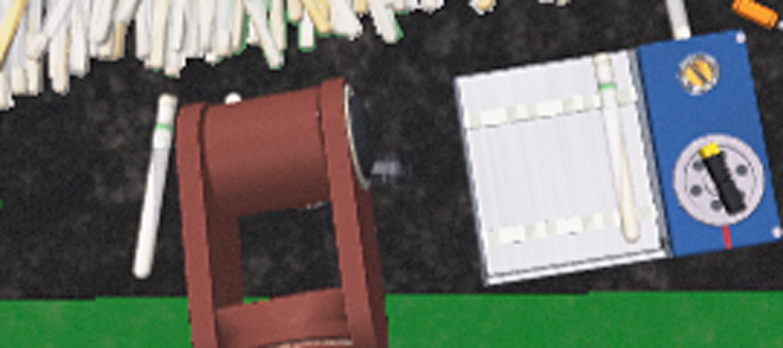

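Tube C lies in the right groove with its plug at the far end, from (603,58) to (630,238). B's visible end at (233,97) hasn't moved. Next is B.

Emit:
{"method": "carry_out", "body": {"rows": [[0, 0, 0.002, -0.039, -0.468, 0.07, -1], [0, 0, 0.002, -0.039, -0.468, 0.07, -1], [0, 0, 0.002, -0.039, -0.468, 0.07, -1], [0, 0, 0.002, -0.039, -0.468, 0.07, -1], [0, 0, 0.002, -0.039, -0.468, 0.07, -1]]}}

```text
t: 8.9
tool_pos: [0.4671, 0.2894, 0.1198]
tool_rot: [3.139, -0.09, -0.002]
contact_force: [0.0, 0.6, -0.0]
opening: 0.0855
grip_force: 0.0
```

Emit:
{"method": "carry_out", "body": {"rows": [[0, 0, 0, 0, 0, 0.2, -1], [0, 0, 0, 0, 0, 0.35, -1], [0, 0, 0, 0, 0, 0.39, -1], [0, 0, 0, 0, 0, 0.39, -1], [0, 0, 0, 0, 0, 0.39, 0.2]]}}

```text
t: 9.4
tool_pos: [0.4682, 0.2889, 0.0043]
tool_rot: [-3.14, 0.094, -0.001]
contact_force: [-0.0, 0.1, 0.3]
opening: 0.0733
grip_force: 0.0
```

Emit:
{"method": "carry_out", "body": {"rows": [[0, 0, 0, 0, 0, 0, 1], [0, 0, 0, 0, 0, 0, 1], [0, 0, 0, 0, 0, 0, 1], [0, 0, 0, 0, 0, 0, 1], [0, 0, 0, 0, 0, 0, 1]]}}

```text
t: 9.9
tool_pos: [0.4682, 0.2904, 0.0049]
tool_rot: [-3.14, 0.09, -0.003]
contact_force: [-1.6, 0.2, 5.4]
opening: 0.0184
grip_force: 31.2
```

Emit:
{"method": "carry_out", "body": {"rows": [[0, 0, 0, 0, 0, 0, 1], [0, 0, 0, 0, 0, -0.1, 1], [0, 0, 0, 0, 0, -0.25, 1], [0, 0, 0, 0, 0, -0.42, 1], [0, 0, 0, 0, 0, -0.42, 1]]}}

```text
t: 10.4
tool_pos: [0.4717, 0.2922, 0.1381]
tool_rot: [-3.134, 0.09, -0.021]
contact_force: [0.1, 0.6, -0.5]
opening: 0.0181
grip_force: 30.4
```

Run:
```python
from h import *
plan([(.4874,-.055,.13,98),(.4874,-.055,.055,98)])
```

```text
now [0.4717 0.2922 0.1381] yaw -93.3 z-axis [ 0.0133  0.006  -0.9999] q6 117.4
  turnz -0.213 shift [0.024, 0.231, 0.005] rows>=4.5
  turnz -0.213 shift [-0.124, 0.196, 0.005] rows>=4.5
  turnz -0.213 shift [-0.219, 0.077, 0.005] rows>=4.5
  turnz -0.213 shift [-0.219, -0.075, 0.005] rows>=4.5
  turnz -0.213 shift [-0.126, -0.195, 0.005] rows>=4.5
 -> (0.4874, -0.055, 0.13, 98)
  turnz -0.0 shift [0.0, 0.0, 0.25] rows>=1.5
 -> (0.4874, -0.055, 0.055, 98)
```

Emit:
{"method": "carry_out", "body": {"rows": [[0, 0, -0.213, 0.024, 0.231, 0.005, 1], [0, 0, -0.213, 0.024, 0.231, 0.005, 1], [0, 0, -0.213, 0.024, 0.231, 0.005, 1], [0, 0, -0.213, 0.024, 0.231, 0.005, 1], [0, 0, -0.213, 0.024, 0.231, 0.005, 1]]}}

```text
t: 10.9
tool_pos: [0.47, 0.2201, 0.1273]
tool_rot: [-2.994, -0.952, 0.002]
contact_force: [0.3, -0.3, 0.1]
opening: 0.0182
grip_force: 30.4
```

Emit:
{"method": "carry_out", "body": {"rows": [[0, 0, -0.213, -0.124, 0.196, 0.005, 1], [0, 0, -0.213, -0.124, 0.196, 0.005, 1], [0, 0, -0.213, -0.124, 0.196, 0.005, 1], [0, 0, -0.213, -0.124, 0.196, 0.005, 1], [0, 0, -0.213, -0.124, 0.196, 0.005, 1]]}}

```text
t: 11.4
tool_pos: [0.4733, 0.1506, 0.1258]
tool_rot: [-2.515, -1.882, 0.001]
contact_force: [-0.4, 0.0, -0.5]
opening: 0.0181
grip_force: 30.4
```

Emit:
{"method": "carry_out", "body": {"rows": [[0, 0, -0.213, -0.219, 0.077, 0.005, 1], [0, 0, -0.213, -0.219, 0.077, 0.005, 1], [0, 0, -0.213, -0.219, 0.077, 0.005, 1], [0, 0, -0.213, -0.219, 0.077, 0.005, 1], [0, 0, -0.213, -0.219, 0.077, 0.005, 1]]}}

```text
t: 11.9
tool_pos: [0.4766, 0.0811, 0.1243]
tool_rot: [-1.757, -2.603, 0.001]
contact_force: [0.6, -0.1, -1.1]
opening: 0.0181
grip_force: 30.4
```

Emit:
{"method": "carry_out", "body": {"rows": [[0, 0, -0.213, -0.219, -0.075, 0.005, 1], [0, 0, -0.213, -0.219, -0.075, 0.005, 1], [0, 0, -0.213, -0.219, -0.075, 0.005, 1], [0, 0, -0.213, -0.219, -0.075, 0.005, 1], [0, 0, -0.213, -0.219, -0.075, 0.005, 1]]}}

```text
t: 12.4
tool_pos: [0.48, 0.0118, 0.1228]
tool_rot: [-0.805, -3.036, 0.0]
contact_force: [0.1, -0.1, -0.7]
opening: 0.0184
grip_force: 30.4
```

Emit:
{"method": "carry_out", "body": {"rows": [[0, 0, -0.213, -0.126, -0.195, 0.005, 1], [0, 0, -0.213, -0.126, -0.195, 0.005, 1], [0, 0, -0.213, -0.126, -0.195, 0.005, 1], [0, 0, -0.213, -0.126, -0.195, 0.005, 1], [0, 0, -0.213, -0.126, -0.195, 0.005, 1]]}}

```text
t: 12.9
tool_pos: [0.4836, -0.0577, 0.1213]
tool_rot: [0.236, -3.132, -0.001]
contact_force: [1.1, -0.4, -1.1]
opening: 0.0183
grip_force: 30.4
```

Run:
```python
from h import *
tubes("d3.png")
plan([(.4874,-.055,.056,98)])
```

```text
px 203 234 size 64 6 mid [466.7 368.7] line yaw -7.6
now [ 0.4836 -0.0576  0.1213] yaw 98.7 z-axis [-1.1e-03  4.0e-04 -1.0e+00] q6 -114.3
  turnz 0.004 shift [-0.014, 0.007, 0.218] rows>=1.3
 -> (0.4874, -0.055, 0.056, 98)
```

Emit:
{"method": "carry_out", "body": {"rows": [[0, 0, 0.003, -0.014, 0.007, 0.1, 1], [0, 0, 0.003, -0.014, 0.007, 0.2, 1], [0, 0, 0.003, -0.014, 0.007, 0.218, 1], [0, 0, 0.003, -0.014, 0.007, 0.218, 1], [0, 0, 0.003, -0.014, 0.007, 0.218, 1]]}}

```text
t: 13.45
tool_pos: [0.4886, -0.0551, 0.0578]
tool_rot: [-0.215, 3.133, -0.001]
contact_force: [-0.6, -0.3, -0.9]
opening: 0.0177
grip_force: 30.4
```

Emit:
{"method": "carry_out", "body": {"rows": [[0, 0, 0, 0, 0, 0.01, 1], [0, 0, 0, 0, 0, 0.02, 1], [0, 0, 0, 0, 0, 0.03, 1], [0, 0, 0, 0, 0, 0.03, 1], [0, 0, 0, 0, 0, 0.03, 1]]}}

```text
t: 13.95
tool_pos: [0.4878, -0.0549, 0.0477]
tool_rot: [0.215, -3.134, -0.0]
contact_force: [-0.4, -0.1, -0.6]
opening: 0.0185
grip_force: 30.4
```

Emit:
{"method": "carry_out", "body": {"rows": [[0, 0, 0, 0, 0, 0.004, 1], [0, 0, 0, 0, 0, 0.007, 1], [0, 0, 0, 0, 0, 0.01, 1], [0, 0, 0, 0, 0, 0.01, 1], [0, 0, 0, 0, 0, 0.01, 1]]}}

```text
t: 14.45
tool_pos: [0.4879, -0.0549, 0.0455]
tool_rot: [0.215, -3.134, -0.0]
contact_force: [-3.5, 0.5, 5.0]
opening: 0.0184
grip_force: 31.1
```

Emit:
{"method": "carry_out", "body": {"rows": [[0, 0, 0, 0, 0, 0, 0.1], [0, 0, 0, 0, 0, 0, 0.1], [0, 0, 0, 0, 0, 0, 0.1], [0, 0, 0, 0, 0, -0.15, 0.1], [0, 0, 0, 0, 0, -0.3, 0.1]]}}

```text
t: 14.95
tool_pos: [0.4862, -0.0545, 0.1336]
tool_rot: [0.215, -3.13, -0.003]
contact_force: [1.2, -0.7, 1.1]
opening: 0.0383
grip_force: 0.0
```

Run:
```python
from h import *
tubes("d4.png")
plan([(.467,.369,.12,82.8),(.467,.369,.003,82.8)])
```

```text
px 203 234 size 64 6 mid [466.7 368.7] line yaw -7.6
now [ 0.4919 -0.0559  0.144 ] yaw 97.9 z-axis [ 0.0111 -0.0029 -0.9999] q6 -113.0
  turnz 0.042 shift [-0.056, 0.707, 0.04] rows>=4.3
  turnz 0.042 shift [0.037, 0.708, 0.04] rows>=4.3
 -> (0.467, 0.369, 0.12, 82.8)
  turnz -0.0 shift [0.0, 0.0, 0.39] rows>=2.3
 -> (0.467, 0.369, 0.003, 82.8)
```

Emit:
{"method": "carry_out", "body": {"rows": [[0, 0, 0.042, -0.05, 0.707, 0.03, 0], [0, 0, 0.042, -0.05, 0.707, 0.03, -1], [0, 0, 0.042, -0.05, 0.707, 0.03, -1], [0, 0, 0.042, -0.05, 0.707, 0.03, -1], [0, 0, 0.042, -0.05, 0.707, 0.03, -1]]}}

```text
t: 15.5
tool_pos: [0.4728, 0.1609, 0.1253]
tool_rot: [0.015, -3.141, -0.002]
contact_force: [-0.9, -0.8, 0.1]
opening: 0.0853
grip_force: 0.0
```

Emit:
{"method": "carry_out", "body": {"rows": [[0, 0, 0.042, 0.037, 0.708, 0.04, -1], [0, 0, 0.042, 0.037, 0.708, 0.04, -1], [0, 0, 0.042, 0.037, 0.708, 0.04, -1], [0, 0, 0.042, 0.037, 0.708, 0.04, -1], [0, 0, 0.042, 0.037, 0.708, 0.04, -1]]}}

```text
t: 16.0
tool_pos: [0.4605, 0.3734, 0.1132]
tool_rot: [-0.193, -3.135, -0.002]
contact_force: [0.7, -1.0, -0.4]
opening: 0.0854
grip_force: 0.0
```

Run:
```python
from h import *
plan([(.467,.369,.003,82.8)])
```

```text
now [0.4605 0.3734 0.1132] yaw 83.0 z-axis [-2.e-04  1.e-03 -1.e+00] q6 -51.2
  turnz 0.001 shift [-0.023, -0.012, 0.367] rows>=2.2
 -> (0.467, 0.369, 0.003, 82.8)
```

Emit:
{"method": "carry_out", "body": {"rows": [[0, 0, 0, -0.023, -0.012, 0.17, -1], [0, 0, 0, -0.023, -0.012, 0.32, -1], [0, 0, 0, -0.023, -0.012, 0.366, -1], [0, 0, 0, -0.023, -0.012, 0.366, -1], [0, 0, 0, -0.023, -0.012, 0.366, 0.2]]}}

```text
t: 16.5
tool_pos: [0.4691, 0.3655, 0.0056]
tool_rot: [0.2, 3.133, 0.002]
contact_force: [0.9, -0.3, 0.7]
opening: 0.0734
grip_force: 0.0
```

Emit:
{"method": "carry_out", "body": {"rows": [[0, 0, 0, 0, 0, 0, 1], [0, 0, 0, 0, 0, 0, 1], [0, 0, 0, 0, 0, 0, 1], [0, 0, 0, 0, 0, 0, 1], [0, 0, 0, 0, 0, 0, 1]]}}

```text
t: 17.0
tool_pos: [0.4688, 0.3657, 0.0054]
tool_rot: [0.199, 3.133, 0.002]
contact_force: [-0.6, -0.7, 5.9]
opening: 0.018
grip_force: 30.1
```

Emit:
{"method": "carry_out", "body": {"rows": [[0, 0, 0, 0, 0, 0, 1], [0, 0, 0, 0, 0, -0.1, 1], [0, 0, 0, 0, 0, -0.25, 1], [0, 0, 0, 0, 0, -0.42, 1], [0, 0, 0, 0, 0, -0.42, 1]]}}

```text
t: 17.5
tool_pos: [0.4722, 0.3678, 0.1388]
tool_rot: [0.198, 3.123, 0.013]
contact_force: [1.0, 0.4, 0.8]
opening: 0.0183
grip_force: 29.4
```

Run:
```python
from h import *
plan([(.4793,.0024,.13,98),(.4793,.0024,.057,98)])
```

```text
now [0.4722 0.3678 0.1388] yaw 82.7 z-axis [ 0.0127  0.0076 -0.9999] q6 -52.0
  turnz -0.042 shift [-0.089, -0.603, 0.015] rows>=3.7
  turnz -0.042 shift [-0.008, -0.609, 0.015] rows>=3.7
 -> (0.4793, 0.0024, 0.13, 98)
  turnz -0.0 shift [0.0, 0.0, 0.243] rows>=1.5
 -> (0.4793, 0.0024, 0.057, 98)
```

Emit:
{"method": "carry_out", "body": {"rows": [[0, 0, -0.042, -0.089, -0.603, 0.01, 1], [0, 0, -0.042, -0.089, -0.603, 0.01, 1], [0, 0, -0.042, -0.089, -0.603, 0.01, 1], [0, 0, -0.042, -0.089, -0.603, 0.01, 1], [0, 0, -0.042, -0.089, -0.603, 0.01, 1]]}}

```text
t: 18.0
tool_pos: [0.471, 0.1791, 0.1259]
tool_rot: [0.001, -3.14, 0.002]
contact_force: [0.2, 0.1, -0.6]
opening: 0.0184
grip_force: 29.6
```

Emit:
{"method": "carry_out", "body": {"rows": [[0, 0, -0.042, -0.008, -0.609, 0.01, 1], [0, 0, -0.042, -0.008, -0.609, 0.01, 1], [0, 0, -0.042, -0.008, -0.609, 0.01, 1], [0, 0, -0.042, -0.008, -0.609, 0.01, 1], [0, 0, -0.042, -0.008, -0.609, 0.01, 1]]}}

```text
t: 18.5
tool_pos: [0.4749, -0.0032, 0.1235]
tool_rot: [0.208, -3.134, 0.001]
contact_force: [-0.2, 0.7, -0.1]
opening: 0.0182
grip_force: 29.7
```

Run:
```python
from h import *
plan([(.4793,.0024,.055,98)])
```

```text
now [ 0.4749 -0.0032  0.1235] yaw 97.6 z-axis [-2.e-04 -7.e-04 -1.e+00] q6 -106.9
  turnz -0.002 shift [-0.017, 0.016, 0.228] rows>=1.4
 -> (0.4793, 0.0024, 0.055, 98)
```

Emit:
{"method": "carry_out", "body": {"rows": [[0, 0, -0.002, -0.017, 0.016, 0.1, 1], [0, 0, -0.002, -0.017, 0.016, 0.2, 1], [0, 0, -0.002, -0.017, 0.016, 0.228, 1], [0, 0, -0.002, -0.017, 0.016, 0.228, 1], [0, 0, -0.002, -0.017, 0.016, 0.228, 1]]}}

```text
t: 19.0
tool_pos: [0.4799, 0.0056, 0.0564]
tool_rot: [-0.226, 3.132, -0.0]
contact_force: [0.9, 0.3, -0.0]
opening: 0.0184
grip_force: 29.7
```

Emit:
{"method": "carry_out", "body": {"rows": [[0, 0, 0, 0, 0, 0.01, 1], [0, 0, 0, 0, 0, 0.02, 1], [0, 0, 0, 0, 0, 0.027, 1], [0, 0, 0, 0, 0, 0.027, 1], [0, 0, 0, 0, 0, 0.027, 1]]}}

```text
t: 19.5
tool_pos: [0.4793, 0.005, 0.0475]
tool_rot: [-0.225, 3.133, -0.0]
contact_force: [0.0, -0.1, -0.6]
opening: 0.0187
grip_force: 29.7
```

Emit:
{"method": "carry_out", "body": {"rows": [[0, 0, 0, 0, -0.008, 0.0, 1], [0, 0, 0, 0, -0.008, 0.004, 1], [0, 0, 0, 0, -0.008, 0.008, 1], [0, 0, 0, 0, -0.008, 0.01, 1], [0, 0, 0, 0, -0.008, 0.01, 1]]}}

```text
t: 20.0
tool_pos: [0.4799, 0.0025, 0.0458]
tool_rot: [0.225, -3.133, 0.001]
contact_force: [-4.4, 0.8, 9.7]
opening: 0.0185
grip_force: 30.9
```

Emit:
{"method": "carry_out", "body": {"rows": [[0, 0, 0, 0, 0, 0, 0.1], [0, 0, 0, 0, 0, 0, 0.1], [0, 0, 0, 0, 0, 0, 0.1], [0, 0, 0, 0, 0, -0.15, 0.1], [0, 0, 0, 0, 0, -0.4, 0.1]]}}

```text
t: 20.5
tool_pos: [0.4773, 0.0031, 0.1376]
tool_rot: [0.225, -3.127, -0.002]
contact_force: [1.1, -0.2, 0.4]
opening: 0.0385
grip_force: 0.0
```

Run:
```python
import cv2,numpy as np
im=cv2.imread("pics/raw_t0.png"); a=im[200:240,430:475]; s=cv2.imread("pics/raw_s0.png")[245:285,280:325]
cv2.imwrite("pics/hd.png",np.hstack([cv2.resize(x,(400,360),interpolation=cv2.INTER_CUBIC) for x in(a,s)]))
from h import *
plan([(.47,-.17,.26,98)])
```

```text
now [0.4773 0.0031 0.1376] yaw 98.2 z-axis [-0.0066  0.0011 -1.    ] q6 -106.8
  turnz 0.001 shift [0.106, -0.568, -0.408] rows>=4.2
 -> (0.47, -0.17, 0.26, 98)
```

View pics/hd.png

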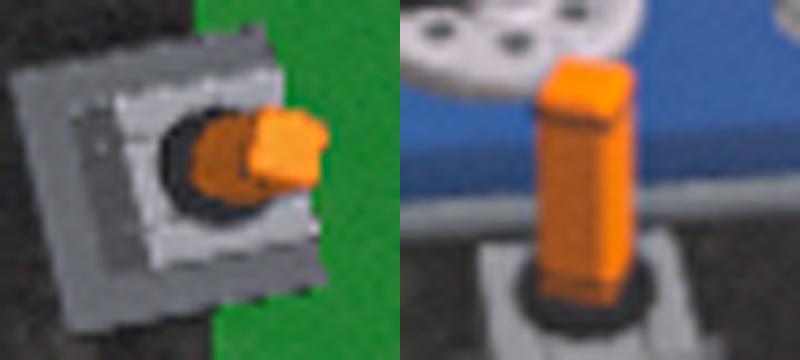

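The handle looks turned about -14° (mod 90), while the holder is at about +12°. I'll move over the driver.

Run:
```python
from h import *
plan([(.4985,-.3748,.21,76)])
```

```text
now [0.4773 0.0031 0.1376] yaw 98.2 z-axis [-0.0066  0.0011 -1.    ] q6 -106.8
  turnz 0.062 shift [0.055, -0.628, -0.121] rows>=3.9
  turnz 0.062 shift [-0.067, -0.627, -0.121] rows>=3.9
 -> (0.4985, -0.3748, 0.21, 76)
```

Emit:
{"method": "carry_out", "body": {"rows": [[0, 0, 0, 0, 0, -0.13, 0], [0, 0, 0.062, 0.055, -0.628, -0.121, -1], [0, 0, 0.062, 0.055, -0.628, -0.121, -1], [0, 0, 0.062, 0.055, -0.628, -0.121, -1], [0, 0, 0.062, 0.055, -0.628, -0.121, -1]]}}

```text
t: 21.0
tool_pos: [0.49, -0.1885, 0.1757]
tool_rot: [0.082, 3.14, -0.001]
contact_force: [-0.0, 0.3, -0.3]
opening: 0.0855
grip_force: 0.0
```

Emit:
{"method": "carry_out", "body": {"rows": [[0, 0, 0.062, -0.067, -0.627, -0.121, -1], [0, 0, 0.062, -0.067, -0.627, -0.121, -1], [0, 0, 0.062, -0.067, -0.627, -0.121, -1], [0, 0, 0.062, -0.067, -0.627, -0.121, -1], [0, 0, 0.062, -0.067, -0.627, -0.121, -1]]}}

```text
t: 21.5
tool_pos: [0.5004, -0.38, 0.2129]
tool_rot: [0.393, 3.115, -0.004]
contact_force: [-0.1, 0.7, 0.2]
opening: 0.0854
grip_force: 0.0
```

Run:
```python
from h import *
snap("side","s2.png",(235,130,375,250),4); snap("top","t2.png",(290,170,490,280),4)
plan([(.4985,-.3748,.14,76),(.4985,-.3748,.085,76)])
```

```text
now [ 0.5003 -0.3756  0.2114] yaw 75.8 z-axis [-5.e-04  1.e-03 -1.e+00] q6 -119.5
  turnz -0.001 shift [0.007, 0.001, 0.238] rows>=1.4
 -> (0.4985, -0.3748, 0.14, 76)
  turnz -0.0 shift [0.0, 0.0, 0.183] rows>=1.1
 -> (0.4985, -0.3748, 0.085, 76)
```

View pics/t2.png

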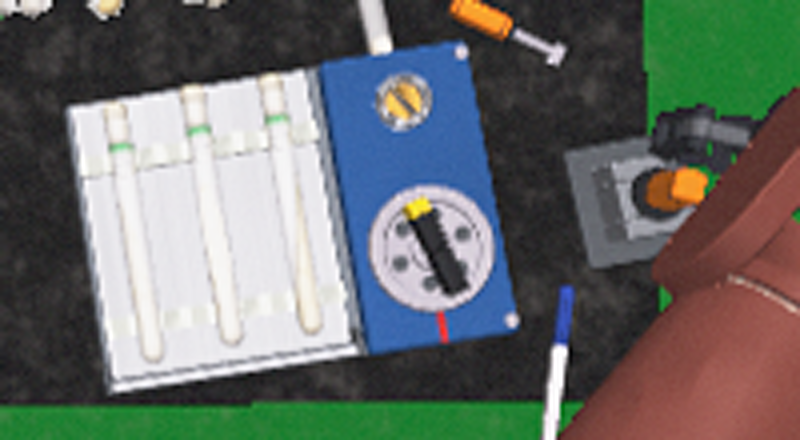

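All three tubes lie in grooves with the plugs up, with green bands at (120,147), (200,131) and (277,119). The driver handle stands clear. Descending on it.

Emit:
{"method": "carry_out", "body": {"rows": [[0, 0, 0, 0.006, 0.001, 0.12, -1], [0, 0, 0, 0.006, 0.001, 0.24, -1], [0, 0, 0, 0.006, 0.001, 0.34, -1], [0, 0, 0, 0.006, 0.001, 0.42, -1], [0, 0, 0, 0.006, 0.001, 0.42, -1]], "force": 60}}

```text
t: 22.1
tool_pos: [0.4964, -0.37, 0.0806]
tool_rot: [-0.382, -3.11, -0.01]
contact_force: [-0.4, 1.2, -0.9]
opening: 0.0855
grip_force: 0.0
```

Emit:
{"method": "carry_out", "body": {"rows": [[0, 0, 0, 0, 0, 0, 0], [0, 0, 0, 0, 0, 0, 0.3], [0, 0, 0, 0, 0, 0, 0.5], [0, 0, 0, 0, 0, 0, 1], [0, 0, 0, 0, 0, 0, 1]]}}

```text
t: 22.6
tool_pos: [0.4997, -0.3749, 0.0875]
tool_rot: [0.386, 3.116, -0.002]
contact_force: [1.0, -0.6, 4.0]
opening: 0.0214
grip_force: 59.1
```

Emit:
{"method": "carry_out", "body": {"rows": [[0, 0, 0, 0, 0, 0, 1], [0, 0, 0, 0, 0, 0, 1], [0, 0, 0, 0, 0, 0, 1]]}}

```text
t: 22.9
tool_pos: [0.4997, -0.3749, 0.0876]
tool_rot: [0.386, 3.116, -0.002]
contact_force: [-0.1, 0.3, 5.8]
opening: 0.0214
grip_force: 59.5
```

Run:
```python
from h import *
plan([(.4995,-.375,.19,76)])
R2=Rn.from_euler('z',8,degrees=True)
G=[(.4793,.0024),(.4874,-.055),(.4955,-.1124)]
k=lambda u,v:((u+.5)/4-.5+290,(v+.5)/4-.5+170)
for g,a,b in zip(G,((117,103),(193,88),(270,76)),((153,359),(232,342),(312,331))):
    P=ray("top",*k(*a),.05);Q=ray("top",*k(*b),.05)
    print([(R2.inv().apply(x-np.array([*g,.05]))*1000).round(1)[:2] for x in(P,Q,(P+Q)/2)],np.linalg.norm(P-Q))
```

```text
now [ 0.4997 -0.3749  0.0876] yaw 75.9 z-axis [ 0.0018 -0.0014 -1.    ] q6 -119.6
  turnz -0.001 shift [0.001, -0.0, -0.341] rows>=2.0
 -> (0.4995, -0.375, 0.19, 76)
[array([93.8, -2.6]), array([-94.6,   0.2]), array([-0.4, -1.2])] 0.1884055398009288
[array([96. , -1.6]), array([-91.3,  -0.1]), array([ 2.4, -0.9])] 0.1872828008831423
[array([95.9, -1. ]), array([-92.3,  -0.3]), array([ 1.8, -0.6])] 0.18819216549668252
```

Emit:
{"method": "carry_out", "body": {"rows": [[0, 0, 0, 0, 0, -0.1, 1], [0, 0, 0, 0, 0, -0.2, 1], [0, 0, 0, 0, 0, -0.3, 1], [0, 0, 0, 0, 0, -0.4, 1], [0, 0, 0, 0, 0, -0.4, 1]]}}

```text
t: 23.4
tool_pos: [0.5007, -0.376, 0.2112]
tool_rot: [0.385, 3.111, -0.008]
contact_force: [-0.0, -0.6, -0.6]
opening: 0.0211
grip_force: 58.9
```

Run:
```python
from h import *
plan([(.57,-.198,.20,43)])
snap("side","s3.png",(270,200,350,290),6)
```

```text
now [ 0.5007 -0.376   0.2112] yaw 75.9 z-axis [ 0.0062 -0.006  -1.    ] q6 -119.6
  turnz 0.183 shift [-0.079, 0.632, 0.037] rows>=3.8
 -> (0.57, -0.198, 0.2, 43)
```

View pics/s3.png

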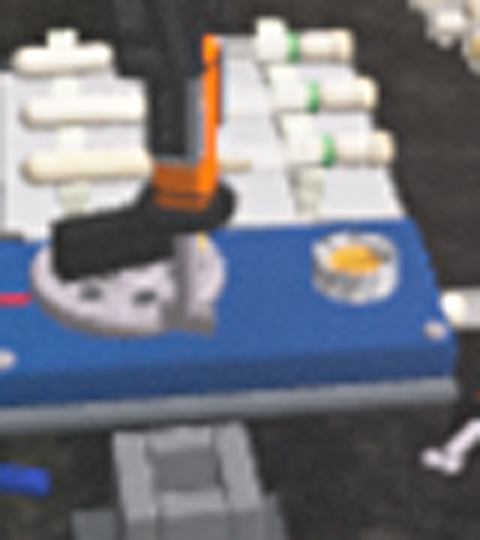

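The blade edge, from (165,325) to (213,330), is seen nearly face-on, so the blade lies along the tool's x axis. I'll refine the slot and wheel angles numerically and plan the move.

Run:
```python
from h import *
from scipy.ndimage import map_coordinates
for fn in("t0","t2","d4"):
    im=cv2.imread(f"pics/raw_{fn}.png").astype(float)
    def polar(c,z,r,half,ch):   # darkest diametral line through world centre c at height z
        best=[]
        for a in np.arange(0,180,2.):
            d=np.array([np.cos(np.radians(a)),np.sin(np.radians(a)),0])
            s=np.linspace(-r,r,41); uv=np.array([proj("top",np.array([*c,z])+d*x) for x in s])
            best.append((map_coordinates(im[:,:,ch],[uv[:,1],uv[:,0]],order=1).mean(),a))
        b=np.array(best); k=b[:,0].argmin(); return b[k], b[k-6,0],b[(k+6)%90,0]
    for c in((.5705,-.198),(.5715,-.1985),(.5705,-.199)): print(fn,"slot",c,polar(c,.045,.010,0,2))
    # yellow blob and head blob
    hsv=cv2.cvtColor(im.astype(np.uint8),cv2.COLOR_BGR2HSV)
    for lo,hi,box,z,n in(((22,150,150),(35,255,255),(380,205,420,250),.081,"yellow end"),((12,80,60),(30,255,255),(375,180,405,210),.045,"brass")):
        m=cv2.inRange(hsv,lo,hi); x0,y0,x1,y1=box; v,u=np.nonzero(m[y0:y1,x0:x1])
        if len(u): print(fn,n,len(u),(ray("top",u.mean()+x0,v.mean()+y0,z)*1000).round(1))
plan([(.5705,-.1985,.19,-47),(.5705,-.1985,.140,-47)])
```

```text
t0 slot (0.5705, -0.198) (array([127.71980225,  42.        ]), np.float64(133.01271655658417), np.float64(141.74132530012275))
t0 slot (0.5715, -0.1985) (array([135.15770767,  32.        ]), np.float64(145.22910891488996), np.float64(142.02760921596416))
t0 slot (0.5705, -0.199) (array([132.95564009,  36.        ]), np.float64(139.470529401942), np.float64(140.33197994995604))
t0 yellow end 18 [ 491.4 -204.4   81. ]
t0 brass 51 [ 571.7 -197.6   45. ]
t2 slot (0.5705, -0.198) (array([128.50865943,  42.        ]), np.float64(133.6203564238788), np.float64(142.85643809002343))
t2 slot (0.5715, -0.1985) (array([135.52935213,  32.        ]), np.float64(146.0410747503212), np.float64(142.4620898120755))
t2 slot (0.5705, -0.199) (array([133.45753631,  36.        ]), np.float64(140.2459799704356), np.float64(141.07697954190886))
t2 yellow end 18 [ 489.6 -199.6   81. ]
t2 brass 51 [ 571.7 -197.6   45. ]
d4 slot (0.5705, -0.198) (array([129.02903515,  42.        ]), np.float64(134.20699180273206), np.float64(143.18452153555035))
d4 slot (0.5715, -0.1985) (array([136.43659275,  32.        ]), np.float64(146.41307089885277), np.float64(143.46276867311173))
d4 slot (0.5705, -0.199) (array([134.40993653,  36.        ]), np.float64(140.75061083465613), np.float64(141.82643715416577))
d4 yellow end 18 [ 490.5 -201.1   81. ]
d4 brass 51 [ 571.7 -197.6   45. ]
now [ 0.4997 -0.3751  0.2082] yaw 75.9 z-axis [ 0.003 -0.003 -1.   ] q6 -119.6
  turnz 0.171 shift [-0.021, 0.157, 0.015] rows>=3.6
  turnz 0.171 shift [0.062, 0.146, 0.015] rows>=3.6
  turnz 0.171 shift [0.128, 0.094, 0.015] rows>=3.6
  turnz 0.171 shift [0.158, 0.015, 0.015] rows>=3.6
 -> (0.5705, -0.1985, 0.19, -47)
  turnz -0.0 shift [0.0, 0.0, 0.167] rows>=1.0
 -> (0.5705, -0.1985, 0.14, -47)
```

Emit:
{"method": "carry_out", "body": {"rows": [[0, 0, 0.171, -0.021, 0.157, 0.015, 1], [0, 0, 0.171, -0.021, 0.157, 0.015, 1], [0, 0, 0.171, -0.021, 0.157, 0.015, 1], [0, 0, 0.171, -0.021, 0.157, 0.015, 1], [0, 0, 0.171, -0.021, 0.157, 0.015, 1]]}}

```text
t: 23.95
tool_pos: [0.5154, -0.3291, 0.1984]
tool_rot: [-1.197, -2.9, -0.002]
contact_force: [0.2, -0.9, -0.8]
opening: 0.021
grip_force: 59.4
```

Emit:
{"method": "carry_out", "body": {"rows": [[0, 0, 0.171, 0.062, 0.146, 0.015, 1], [0, 0, 0.171, 0.062, 0.146, 0.015, 1], [0, 0, 0.171, 0.062, 0.146, 0.015, 1], [0, 0, 0.171, 0.062, 0.146, 0.015, 1], [0, 0, 0.171, 0.062, 0.146, 0.015, 1]]}}

```text
t: 24.45
tool_pos: [0.5335, -0.2854, 0.1951]
tool_rot: [-1.923, -2.481, 0.0]
contact_force: [0.0, -0.1, -0.9]
opening: 0.0211
grip_force: 59.7
```

Emit:
{"method": "carry_out", "body": {"rows": [[0, 0, 0.171, 0.128, 0.094, 0.015, 1], [0, 0, 0.171, 0.128, 0.094, 0.015, 1], [0, 0, 0.171, 0.128, 0.094, 0.015, 1], [0, 0, 0.171, 0.128, 0.094, 0.015, 1], [0, 0, 0.171, 0.128, 0.094, 0.015, 1]]}}

```text
t: 24.95
tool_pos: [0.5516, -0.2415, 0.1913]
tool_rot: [-2.512, -1.884, 0.001]
contact_force: [-0.4, 0.6, -1.7]
opening: 0.0216
grip_force: 59.7
```

Emit:
{"method": "carry_out", "body": {"rows": [[0, 0, 0.175, 0.158, 0.015, 0.015, 1], [0, 0, 0.175, 0.158, 0.015, 0.015, 1], [0, 0, 0.175, 0.158, 0.015, 0.015, 1], [0, 0, 0.175, 0.158, 0.015, 0.015, 1], [0, 0, 0.175, 0.158, 0.015, 0.015, 1]]}}

```text
t: 25.45
tool_pos: [0.5695, -0.1975, 0.1873]
tool_rot: [-2.929, -1.133, 0.001]
contact_force: [-0.7, 0.4, -0.5]
opening: 0.0212
grip_force: 59.7
```

Run:
```python
from h import *
plan([(.5707,-.198,.145,-48)])
```

```text
now [ 0.5695 -0.1975  0.1873] yaw -47.7 z-axis [-1.e-03  5.e-04 -1.e+00] q6 21.5
  turnz 0.002 shift [0.002, 0.004, 0.141] rows>=0.8
 -> (0.5707, -0.198, 0.145, -48)
```

Emit:
{"method": "carry_out", "body": {"rows": [[0, 0, 0.002, 0.002, 0.004, 0.05, 1], [0, 0, 0.002, 0.002, 0.004, 0.1, 1], [0, 0, 0.002, 0.002, 0.004, 0.14, 1], [0, 0, 0.002, 0.002, 0.004, 0.14, 1], [0, 0, 0.002, 0.002, 0.004, 0.14, 1]]}}

```text
t: 25.95
tool_pos: [0.5706, -0.1979, 0.1449]
tool_rot: [-2.934, -1.118, 0.002]
contact_force: [0.7, 0.4, -0.5]
opening: 0.021
grip_force: 59.7
```

Run:
```python
from h import *
snap("side","s4.png"); snap("top","t4.png")
a=cv2.imread("pics/raw_s4.png")[195:265,295:355]; b=cv2.imread("pics/raw_t4.png")[165:225,360:415]
cv2.imwrite("pics/h4.png",np.hstack([cv2.resize(a,(420,490),interpolation=cv2.INTER_CUBIC),cv2.resize(b,(380,490),interpolation=cv2.INTER_CUBIC)]))
o,p,r=pos(); print(p.round(4)); plan([])
for dz in(.0846,.06,.03):
    T=p+r.as_matrix()[:,2]*dz; print(dz,T.round(4),"side px in crop",((proj("side",T)-[295,195]+.5)*7-.5).round(0))
print("screw top in side crop",((proj("side",[.5707,-.198,.049])-[295,195]+.5)*7-.5).round(0))
```

```text
[ 0.5714 -0.1983  0.1465]
now [ 0.5714 -0.1983  0.1465] yaw -48.3 z-axis [ 8.e-04 -4.e-04 -1.e+00] q6 22.1
0.0846 [ 0.5715 -0.1983  0.0619] side px in crop [242. 307.]
0.06 [ 0.5715 -0.1983  0.0865] side px in crop [244. 255.]
0.03 [ 0.5714 -0.1983  0.1165] side px in crop [246. 191.]
screw top in side crop [240. 333.]
```

View pics/h4.png

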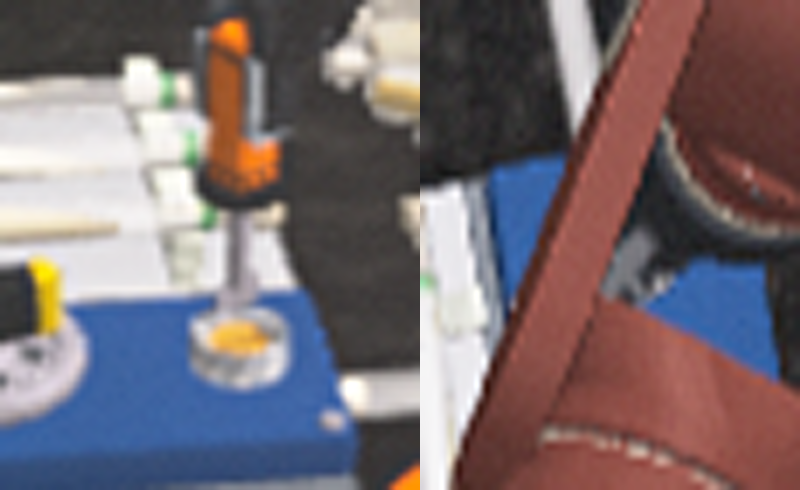

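Emit:
{"method": "carry_out", "body": {"rows": [[0, 0, 0, 0.005, -0.002, 0.01, 1], [0, 0, 0, 0.005, -0.002, 0.02, 1], [0, 0, 0, 0.005, -0.002, 0.03, 1], [0, 0, 0, 0.005, -0.002, 0.04, 1], [0, 0, 0, 0.005, -0.002, 0.045, 1]]}}

```text
t: 26.55
tool_pos: [0.5715, -0.1965, 0.132]
tool_rot: [-2.935, -1.118, 0.001]
contact_force: [0.3, -0.4, -1.0]
opening: 0.0214
grip_force: 59.7
```

Emit:
{"method": "carry_out", "body": {"rows": [[0, 0, 0, 0, 0, 0.005, 1], [0, 0, 0, 0, 0, 0.01, 1], [0, 0, 0, 0, 0, 0.015, 1], [0, 0, 0, 0, 0, 0.017, 1], [0, 0, 0, 0, 0, 0.017, 1]]}}

```text
t: 27.05
tool_pos: [0.5717, -0.1966, 0.1273]
tool_rot: [-2.936, -1.118, 0.0]
contact_force: [0.3, 0.2, -1.1]
opening: 0.0215
grip_force: 59.7
```

Run:
```python
from h import *
plan([]); o=get_obs(); print(np.round(o["contact_force"],1),np.round(o["wrist_torque"],2))
```

```text
now [ 0.5717 -0.1966  0.1273] yaw -48.3 z-axis [-1.e-04  1.e-04 -1.e+00] q6 22.3
[ 0.3  0.2 -1.1] [ 0.01  0.04 -0.03]
```

The tip is about 2 mm below the head's top with no force, so it's in the slot. Going deeper, then turning anticlockwise.

Emit:
{"method": "carry_out", "body": {"rows": [[0, 0, 0, 0, 0, 0.004, 1], [0, 0, 0, 0, 0, 0.008, 1], [0, 0, 0, 0, 0, 0.012, 1], [0, 0, 0, 0, 0, 0.014, 1], [0, 0, 0, 0, 0, 0.014, 1]]}}

```text
t: 27.55
tool_pos: [0.5718, -0.1967, 0.1232]
tool_rot: [2.936, 1.118, 0.0]
contact_force: [0.6, 0.3, -0.7]
opening: 0.0212
grip_force: 59.8
```

Emit:
{"method": "carry_out", "body": {"rows": [[0, 0, -0.02, 0, 0, 0, 1], [0, 0, -0.04, 0, 0, 0, 1], [0, 0, -0.06, 0, 0, 0, 1], [0, 0, -0.08, 0, 0, 0, 1], [0, 0, -0.1, 0, 0, 0, 1]]}}

```text
t: 28.05
tool_pos: [0.5724, -0.197, 0.1233]
tool_rot: [2.722, 1.566, 0.002]
contact_force: [1.6, -1.1, -1.9]
opening: 0.0211
grip_force: 59.8
```

Run:
```python
from h import *
plan([]); o=get_obs(); print(np.round(o["contact_force"],1),np.round(o["wrist_torque"],2))
```

```text
now [ 0.5724 -0.197   0.1233] yaw -30.2 z-axis [ 2.e-03 -9.e-04 -1.e+00] q6 4.1
[ 1.6 -1.1 -1.9] [-0.25 -0.51 -0.13]
```

Emit:
{"method": "carry_out", "body": {"rows": [[0, 0, -0.03, 0, -0.002, 0, 1], [0, 0, -0.06, -0.001, -0.004, 0, 1], [0, 0, -0.09, -0.001, -0.004, 0, 1], [0, 0, -0.12, -0.001, -0.005, 0, 1], [0, 0, -0.15, -0.001, -0.005, 0, 1]]}}

```text
t: 28.55
tool_pos: [0.5716, -0.1965, 0.1234]
tool_rot: [2.278, 2.158, 0.003]
contact_force: [4.3, -0.9, -4.2]
opening: 0.0211
grip_force: 59.7
```

Emit:
{"method": "carry_out", "body": {"rows": [[0, 0, -0.03, 0, -0.001, 0, 1], [0, 0, -0.06, -0.001, -0.002, 0, 1], [0, 0, -0.09, -0.001, -0.002, 0, 1], [0, 0, -0.12, -0.001, -0.003, 0, 1], [0, 0, -0.15, -0.001, -0.003, 0, 1]]}}

```text
t: 29.05
tool_pos: [0.5707, -0.1964, 0.1233]
tool_rot: [1.712, 2.63, 0.003]
contact_force: [3.8, -0.5, -4.0]
opening: 0.0214
grip_force: 59.8
```

Run:
```python
from h import *
plan([]); o=get_obs(); print(np.round(o["contact_force"],1),np.round(o["wrist_torque"],2))
```

```text
now [ 0.5707 -0.1964  0.1233] yaw 23.9 z-axis [ 3.9e-03 -3.0e-04 -1.0e+00] q6 -50.0
[ 3.8 -0.5 -4. ] [-0.17 -1.07 -0.15]
```

Emit:
{"method": "carry_out", "body": {"rows": [[0, 0, -0.02, 0, 0, 0, 1], [0, 0, -0.035, 0, -0.001, 0, 1], [0, 0, -0.05, 0, -0.001, 0, 1], [0, 0, -0.05, 0, -0.001, 0, 1]]}}

```text
t: 29.45
tool_pos: [0.5704, -0.1965, 0.1234]
tool_rot: [1.505, 2.754, 0.003]
contact_force: [5.1, 0.4, -4.2]
opening: 0.0214
grip_force: 59.5
```

Run:
```python
from h import *
plan([]); o=get_obs(); print(np.round(o["contact_force"],1),np.round(o["wrist_torque"],2))
```

```text
now [ 0.5704 -0.1965  0.1234] yaw 32.7 z-axis [ 3.7e-03 -1.0e-04 -1.0e+00] q6 -58.8
[ 5.1  0.4 -4.2] [-0.11 -1.23 -0.09]
```

Emit:
{"method": "carry_out", "body": {"rows": [[0, 0, -0.02, 0, 0, 0, 1], [0, 0, -0.035, 0, -0.001, 0, 1], [0, 0, -0.05, 0, -0.001, 0, 1], [0, 0, -0.05, 0, -0.001, 0, 1]]}}

```text
t: 29.85
tool_pos: [0.5701, -0.1965, 0.1234]
tool_rot: [1.285, 2.863, 0.002]
contact_force: [4.8, 0.2, -4.4]
opening: 0.0215
grip_force: 59.9
```

Run:
```python
from h import *
plan([]); o=get_obs(); print(np.round(o["contact_force"],1),np.round(o["wrist_torque"],2))
```

```text
now [ 0.5701 -0.1965  0.1234] yaw 41.6 z-axis [ 3.6e-03  1.0e-04 -1.0e+00] q6 -67.8
[ 4.8  0.2 -4.4] [-0.   -1.3  -0.19]
```

Emit:
{"method": "carry_out", "body": {"rows": [[0, 0, -0.02, 0, 0, 0, 1], [0, 0, -0.035, 0, 0, 0, 1], [0, 0, -0.04, 0, 0, 0, 1], [0, 0, -0.04, 0, 0, 0, 1]]}}

```text
t: 30.25
tool_pos: [0.5701, -0.1966, 0.1234]
tool_rot: [1.108, 2.936, 0.003]
contact_force: [5.2, -0.1, -3.9]
opening: 0.0213
grip_force: 65.8
```

Run:
```python
from h import *
plan([]); o=get_obs(); print(np.round(o["contact_force"],1),np.round(o["wrist_torque"],2))
```

```text
now [ 0.5701 -0.1966  0.1234] yaw 48.7 z-axis [ 3.7e-03  6.0e-04 -1.0e+00] q6 -74.9
[ 5.2 -0.1 -3.9] [ 0.06 -1.28 -0.99]
```

The torque jumped to 1 N m, so the stop is reached. I'll back off slightly and lift out.

Emit:
{"method": "carry_out", "body": {"rows": [[0, 0, 0.02, 0, 0, 0, 1], [0, 0, 0.04, 0, 0, 0, 1], [0, 0, 0.055, 0, 0, 0, 1], [0, 0, 0.055, 0, 0, 0, 1]]}}

```text
t: 30.65
tool_pos: [0.57, -0.1965, 0.1236]
tool_rot: [1.353, 2.833, 0.002]
contact_force: [5.4, 0.8, -2.1]
opening: 0.0213
grip_force: 59.5
```

Emit:
{"method": "carry_out", "body": {"rows": [[0, 0, 0, 0, 0, -0.01, 1], [0, 0, 0, 0, 0, -0.03, 1], [0, 0, 0, 0, 0, -0.06, 1], [0, 0, 0, 0, 0, -0.15, 1], [0, 0, 0, 0, 0, -0.27, 1]]}}

```text
t: 31.15
tool_pos: [0.5667, -0.1961, 0.2029]
tool_rot: [-1.349, -2.829, 0.001]
contact_force: [0.2, 0.0, -1.4]
opening: 0.0214
grip_force: 59.7
```

Run:
```python
from h import *
o=get_obs(); print(np.round(o["contact_force"],1),np.round(o["wrist_torque"],2))
# holder centre from rim corners, t0 hd crop: scale 400/45 and 9
k=lambda u,v:((u+.5)/(400/45)-.5+430,(v+.5)/9-.5+200)
for n,p in(("TL",(118,95)),("TR",(282,68)),("BL",(155,268)),("BR",(318,238))): print(n,(ray("top",*k(*p),.058)*1000).round(1))
plan([(.4997,-.3749,.205,76),(.4997,-.3749,.0876,76)])
```

```text
[ 0.2  0.  -1.4] [0.   0.01 0.  ]
TL [ 522.4 -344.3   58. ]
TR [ 530.2 -397.4   58. ]
BL [ 466.9 -353.3   58. ]
BR [ 475.6 -405.8   58. ]
now [ 0.5667 -0.1961  0.2029] yaw 39.0 z-axis [-0.0065  0.0021 -1.    ] q6 -65.2
  turnz -0.206 shift [-0.323, -0.549, -0.007] rows>=4.3
 -> (0.4997, -0.3749, 0.205, 76)
  turnz -0.0 shift [0.0, 0.0, 0.391] rows>=2.3
 -> (0.4997, -0.3749, 0.0876, 76)
```

Emit:
{"method": "carry_out", "body": {"rows": [[0, 0, -0.206, -0.32, -0.552, -0.007, 1], [0, 0, -0.206, -0.32, -0.552, -0.007, 1], [0, 0, -0.206, -0.32, -0.552, -0.007, 1], [0, 0, -0.206, -0.32, -0.552, -0.007, 1], [0, 0, -0.206, -0.32, -0.552, -0.007, 1]]}}

```text
t: 31.65
tool_pos: [0.4975, -0.3803, 0.2071]
tool_rot: [-0.383, -3.116, 0.003]
contact_force: [0.0, -0.0, -1.3]
opening: 0.0216
grip_force: 59.9
```

Run:
```python
from h import *
snap("top","t5.png"); snap("side","s5.png")
plan([(.498,-.3748,.15,76),(.498,-.3748,.088,76)])
```

```text
now [ 0.4993 -0.3767  0.2067] yaw 75.9 z-axis [-1.4e-03  5.0e-04 -1.0e+00] q6 -119.8
  turnz -0.0 shift [0.006, 0.005, 0.189] rows>=1.1
 -> (0.498, -0.3748, 0.15, 76)
  turnz -0.0 shift [0.0, 0.0, 0.207] rows>=1.2
 -> (0.498, -0.3748, 0.088, 76)
```

Emit:
{"method": "carry_out", "body": {"rows": [[0, 0, 0, 0.005, 0.004, 0.05, 1], [0, 0, 0, 0.005, 0.004, 0.1, 1], [0, 0, 0, 0.005, 0.004, 0.15, 1], [0, 0, 0, 0.005, 0.004, 0.2, 1], [0, 0, 0, 0.005, 0.004, 0.24, 1]]}}

```text
t: 32.25
tool_pos: [0.499, -0.3728, 0.1317]
tool_rot: [-0.379, -3.116, -0.002]
contact_force: [-0.7, 0.1, -1.2]
opening: 0.0212
grip_force: 59.9
```

Emit:
{"method": "carry_out", "body": {"rows": [[0, 0, 0, 0, 0, 0.04, 1], [0, 0, 0, 0, 0, 0.08, 1], [0, 0, 0, 0, 0, 0.12, 1], [0, 0, 0, 0, 0, 0.14, 1], [0, 0, 0, 0, 0, 0.145, 1]]}}

```text
t: 32.75
tool_pos: [0.499, -0.3736, 0.0896]
tool_rot: [-0.381, -3.117, -0.001]
contact_force: [0.0, 0.4, -1.3]
opening: 0.0213
grip_force: 59.9
```

Emit:
{"method": "carry_out", "body": {"rows": [[0, 0, 0, 0, -0.003, 0.004, 1], [0, 0, 0, 0, -0.003, 0.006, 1], [0, 0, 0, 0, -0.003, 0.006, 1], [0, 0, 0, 0, -0.003, 0.006, 0.2], [0, 0, 0, 0, -0.003, 0.006, -0.5]]}}

```text
t: 33.25
tool_pos: [0.4996, -0.3751, 0.0898]
tool_rot: [0.381, 3.117, -0.001]
contact_force: [-0.8, 0.3, 1.3]
opening: 0.0474
grip_force: 0.0
```

Emit:
{"method": "carry_out", "body": {"rows": [[0, 0, 0, 0, 0, 0, -1], [0, 0, 0, 0, 0, 0, -1], [0, 0, 0, 0, 0, -0.15, -1], [0, 0, 0, 0, 0, -0.3, -1], [0, 0, 0, 0, 0, -0.44, -1]]}}

```text
t: 33.75
tool_pos: [0.4991, -0.3747, 0.2228]
tool_rot: [0.381, 3.118, -0.0]
contact_force: [0.4, -1.0, 0.3]
opening: 0.0855
grip_force: 0.0
```

Run:
```python
from h import *
snap("top","t6.png"); snap("side","s6.png")
a=cv2.imread("pics/raw_t6.png")[175:265,370:475]; b=cv2.imread("pics/raw_s6.png")[210:310,275:350]
cv2.imwrite("pics/h6.png",np.hstack([cv2.resize(a,(525,450),interpolation=cv2.INTER_CUBIC),cv2.resize(b,(270,450)[:2],interpolation=cv2.INTER_CUBIC)]))
im=cv2.imread("pics/raw_t6.png"); hsv=cv2.cvtColor(im,cv2.COLOR_BGR2HSV); m=cv2.inRange(hsv,(22,150,150),(35,255,255)); v,u=np.nonzero(m[205:250,380:420]); print(len(u), ray("top",u.mean()+380,v.mean()+205,.081).round(4) if len(u) else 0)
plan([(.462,-.2135,.21,108)])
```

```text
18 [ 0.4896 -0.1996  0.081 ]
now [ 0.5022 -0.3776  0.2303] yaw 76.1 z-axis [ 0.0106 -0.0101 -0.9999] q6 -119.8
  turnz -0.177 shift [0.262, 0.499, 0.068] rows>=3.7
 -> (0.462, -0.2135, 0.21, 108)
```

View pics/h6.png

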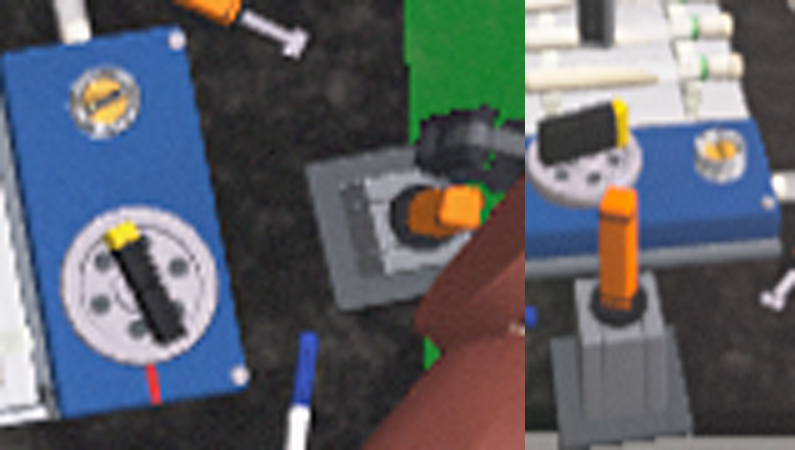

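The driver stands in its holder at (420,215). The slot has turned to roughly 111° and the bar points at about 25.5°. Moving to the wheel.

Run:
```python
from h import *
plan([(.462,-.2135,.20,115.5),(.462,-.2135,.055,115.5)])
```

```text
now [ 0.5022 -0.3776  0.2303] yaw 76.1 z-axis [ 0.0106 -0.0101 -0.9999] q6 -119.8
  turnz -0.219 shift [0.262, 0.499, 0.101] rows>=4.6
 -> (0.462, -0.2135, 0.2, 115.5)
  turnz -0.0 shift [0.0, 0.0, 0.483] rows>=2.9
 -> (0.462, -0.2135, 0.055, 115.5)
```

Emit:
{"method": "carry_out", "body": {"rows": [[0, 0, -0.219, 0.255, 0.495, 0.08, -1], [0, 0, -0.219, 0.255, 0.495, 0.08, -1], [0, 0, -0.219, 0.255, 0.495, 0.08, -1], [0, 0, -0.219, 0.255, 0.495, 0.08, -0.3], [0, 0, -0.219, 0.255, 0.495, 0.08, -0.3]], "force": 40}}

```text
t: 34.35
tool_pos: [0.4597, -0.2094, 0.1957]
tool_rot: [0.705, -3.061, -0.002]
contact_force: [-0.2, 0.0, -0.1]
opening: 0.0591
grip_force: 0.0
```

Emit:
{"method": "carry_out", "body": {"rows": [[0, 0, 0, 0, 0, 0.05, -0.3], [0, 0, 0, 0, 0, 0.05, -0.3], [0, 0, 0, 0, 0, 0.05, -0.3]]}}

```text
t: 34.65
tool_pos: [0.4602, -0.2124, 0.1808]
tool_rot: [0.69, -3.063, -0.003]
contact_force: [-0.1, -0.3, 0.2]
opening: 0.0554
grip_force: 0.0
```

Run:
```python
from h import *
plan([(.462,-.2135,.056,115.5)])
```

```text
now [ 0.4602 -0.2124  0.1808] yaw 115.4 z-axis [-0.0019  0.0012 -1.    ] q6 -148.6
  turnz -0.001 shift [-0.004, -0.006, 0.416] rows>=2.5
 -> (0.462, -0.2135, 0.056, 115.5)
```

Emit:
{"method": "carry_out", "body": {"rows": [[0, 0, 0, -0.004, -0.006, 0.12, -0.3], [0, 0, 0, -0.004, -0.006, 0.24, -0.3], [0, 0, 0, -0.004, -0.006, 0.34, -0.3], [0, 0, 0, -0.004, -0.006, 0.405, -0.3], [0, 0, 0, -0.004, -0.006, 0.41, -0.3]]}}

```text
t: 35.15
tool_pos: [0.4604, -0.2125, 0.0557]
tool_rot: [0.69, -3.06, -0.007]
contact_force: [0.1, 1.4, 0.6]
opening: 0.0556
grip_force: 0.0
```

Emit:
{"method": "carry_out", "body": {"rows": [[0, 0, 0, 0, 0, 0, 0.2], [0, 0, 0, 0, 0, 0, 0.5], [0, 0, 0, 0, 0, 0, 1], [0, 0, 0, 0, 0, 0, 1], [0, 0, 0, 0, 0, 0, 1]]}}

```text
t: 35.65
tool_pos: [0.4633, -0.2134, 0.0611]
tool_rot: [-0.693, 3.063, -0.0]
contact_force: [-2.4, 3.8, 5.4]
opening: 0.0152
grip_force: 41.5
```

Run:
```python
from h import *
plan([]); o=get_obs(); print(np.round(o["contact_force"],1),np.round(o["wrist_torque"],2),o["opening"])
```

```text
now [ 0.4633 -0.2134  0.0611] yaw 115.5 z-axis [ 0.0014  0.     -1.    ] q6 -148.6
[-2.4  3.8  5.4] [ 0.57  0.42 -0.01] 0.015235024251348648
```

Emit:
{"method": "carry_out", "body": {"rows": [[0, 0, 0.03, 0, 0, 0, 1], [0, 0, 0.07, 0, 0, 0, 1], [0, 0, 0.11, 0, 0, 0, 1], [0, 0, 0.15, 0, 0, 0, 1], [0, 0, 0.19, 0, 0, 0, 1]]}}

```text
t: 36.15
tool_pos: [0.4634, -0.2137, 0.0611]
tool_rot: [0.245, 3.13, -0.001]
contact_force: [-2.4, 1.8, 4.9]
opening: 0.015
grip_force: 41.3
```

Emit:
{"method": "carry_out", "body": {"rows": [[0, 0, 0.04, 0, 0, 0, 1], [0, 0, 0.08, 0, 0, 0, 1], [0, 0, 0.12, 0, 0, 0, 1], [0, 0, 0.16, 0, 0, 0, 1], [0, 0, 0.2, 0, 0, 0, 1]]}}

```text
t: 36.65
tool_pos: [0.4632, -0.214, 0.0611]
tool_rot: [1.2, 2.901, -0.002]
contact_force: [-2.2, 0.4, 4.9]
opening: 0.0151
grip_force: 41.4
```

Run:
```python
from h import *
plan([]); o=get_obs(); print(np.round(o["contact_force"],1),np.round(o["wrist_torque"],2),o["opening"])
```

```text
now [ 0.4632 -0.214   0.0611] yaw 45.0 z-axis [ 0.0012 -0.0016 -1.    ] q6 -78.2
[-2.2  0.4  4.9] [0.16 0.47 0.21] 0.015101922014403876
```

Emit:
{"method": "carry_out", "body": {"rows": [[0, 0, 0.04, 0, 0, 0, 1], [0, 0, 0.08, 0, 0, 0, 1], [0, 0, 0.12, 0, 0, 0, 1], [0, 0, 0.16, 0, 0, 0, 1], [0, 0, 0.2, 0, 0, 0, 1]]}}

```text
t: 37.15
tool_pos: [0.463, -0.2141, 0.0611]
tool_rot: [2.038, 2.389, -0.002]
contact_force: [-5.0, 0.8, 5.5]
opening: 0.0151
grip_force: 41.4
```

Emit:
{"method": "carry_out", "body": {"rows": [[0, 0, 0.04, 0, 0, 0, 1], [0, 0, 0.08, 0, 0, 0, 1], [0, 0, 0.12, 0, 0, 0, 1], [0, 0, 0.16, 0, 0, 0, 1], [0, 0, 0.2, 0, 0, 0, 1]]}}

```text
t: 37.65
tool_pos: [0.4626, -0.2141, 0.0611]
tool_rot: [2.677, 1.642, -0.002]
contact_force: [-4.8, 0.3, 6.6]
opening: 0.0151
grip_force: 41.5
```

Emit:
{"method": "carry_out", "body": {"rows": [[0, 0, 0.04, 0, 0, 0, 1], [0, 0, 0.08, 0, 0, 0, 1], [0, 0, 0.12, 0, 0, 0, 1], [0, 0, 0.16, 0, 0, 0, 1], [0, 0, 0.2, 0, 0, 0, 1]]}}

```text
t: 38.15
tool_pos: [0.4624, -0.2139, 0.0611]
tool_rot: [3.054, 0.735, -0.002]
contact_force: [-7.8, 1.5, 6.5]
opening: 0.015
grip_force: 41.7
```

Emit:
{"method": "carry_out", "body": {"rows": [[0, 0, 0.03, 0, 0, 0, 1], [0, 0, 0.06, 0, 0, 0, 1], [0, 0, 0.09, 0, 0, 0, 1], [0, 0, 0.104, 0, 0, 0, 1], [0, 0, 0.104, 0, 0, 0, 1]]}}

```text
t: 38.65
tool_pos: [0.4623, -0.2137, 0.0611]
tool_rot: [3.132, 0.234, -0.002]
contact_force: [-6.9, 3.1, 7.6]
opening: 0.0149
grip_force: 41.9
```

Run:
```python
from h import *
plan([]); o=get_obs(); print(np.round(o["contact_force"],1),np.round(o["wrist_torque"],2),o["opening"])
```

```text
now [ 0.4623 -0.2137  0.0611] yaw -81.5 z-axis [-1.3e-03 -6.0e-04 -1.0e+00] q6 48.3
[-6.9  3.1  7.6] [ 0.42  1.1  -0.11] 0.014926986859445313
```

Emit:
{"method": "carry_out", "body": {"rows": [[0, 0, 0, 0, 0, 0, 0.3], [0, 0, 0, 0, 0, 0, -0.3], [0, 0, 0, 0, 0, 0, -0.3], [0, 0, 0, 0, 0, 0, -0.3], [0, 0, 0, 0, 0, -0.1, -0.3]]}}

```text
t: 39.15
tool_pos: [0.4595, -0.2115, 0.0849]
tool_rot: [-3.127, -0.234, 0.012]
contact_force: [-0.4, -0.3, 0.6]
opening: 0.0552
grip_force: 0.0
```

Emit:
{"method": "carry_out", "body": {"rows": [[0, 0, 0, 0, 0, -0.15, -0.3], [0, 0, 0, 0, 0, -0.3, -0.3], [0, 0, 0, 0, 0, -0.4, -0.3], [0, 0, 0, 0, 0, -0.4, -0.3]]}}

```text
t: 39.55
tool_pos: [0.4653, -0.2151, 0.2155]
tool_rot: [3.126, 0.235, 0.014]
contact_force: [0.5, -0.3, 0.4]
opening: 0.0558
grip_force: 0.0
```

Run:
```python
from h import *
plan([(.4995,-.375,.21,76),(.4995,-.375,.0876,76)])
```

```text
now [ 0.4653 -0.2151  0.2155] yaw -81.4 z-axis [ 0.0094 -0.0061 -0.9999] q6 48.3
  turnz -0.219 shift [0.008, 0.136, 0.005] rows>=4.6
  turnz -0.219 shift [-0.08, 0.11, 0.005] rows>=4.6
  turnz -0.219 shift [-0.132, 0.035, 0.005] rows>=4.6
  turnz -0.219 shift [-0.124, -0.057, 0.005] rows>=4.6
 -> (0.4995, -0.375, 0.21, 76)
  turnz -0.0 shift [0.0, 0.0, 0.408] rows>=2.4
 -> (0.4995, -0.375, 0.0876, 76)
```

Emit:
{"method": "carry_out", "body": {"rows": [[0, 0, -0.219, 0.01, 0.135, 0, -1], [0, 0, -0.219, 0.01, 0.135, 0, -1], [0, 0, -0.219, 0.01, 0.135, 0, -1], [0, 0, -0.219, 0.01, 0.135, 0, -1], [0, 0, -0.219, 0.01, 0.135, 0, -1]], "force": 60}}

```text
t: 40.05
tool_pos: [0.4711, -0.2527, 0.2074]
tool_rot: [-2.865, -1.283, 0.002]
contact_force: [-0.2, 0.1, -0.2]
opening: 0.0854
grip_force: 0.0
```

Emit:
{"method": "carry_out", "body": {"rows": [[0, 0, -0.219, -0.08, 0.11, 0, -1], [0, 0, -0.219, -0.08, 0.11, 0, -1], [0, 0, -0.219, -0.08, 0.11, 0, -1], [0, 0, -0.219, -0.08, 0.11, 0, -1], [0, 0, -0.219, -0.08, 0.11, 0, -1]]}}

```text
t: 40.55
tool_pos: [0.4795, -0.2926, 0.2074]
tool_rot: [-2.264, -2.174, 0.0]
contact_force: [-0.2, 0.3, 0.3]
opening: 0.0852
grip_force: 0.0
```

Emit:
{"method": "carry_out", "body": {"rows": [[0, 0, -0.219, -0.132, 0.035, 0, -1], [0, 0, -0.219, -0.132, 0.035, 0, -1], [0, 0, -0.219, -0.132, 0.035, 0, -1], [0, 0, -0.219, -0.132, 0.035, 0, -1], [0, 0, -0.219, -0.132, 0.035, 0, -1]]}}

```text
t: 41.05
tool_pos: [0.4883, -0.3327, 0.2073]
tool_rot: [-1.399, -2.811, -0.001]
contact_force: [0.3, -0.3, -0.9]
opening: 0.0852
grip_force: 0.0
```

Emit:
{"method": "carry_out", "body": {"rows": [[0, 0, -0.219, -0.124, -0.057, 0, -1], [0, 0, -0.219, -0.124, -0.057, 0, -1], [0, 0, -0.219, -0.124, -0.057, 0, -1], [0, 0, -0.219, -0.124, -0.057, 0, -1], [0, 0, -0.219, -0.124, -0.057, 0, -1]]}}

```text
t: 41.55
tool_pos: [0.4969, -0.3727, 0.2072]
tool_rot: [-0.369, -3.118, -0.002]
contact_force: [-0.5, 0.0, -1.2]
opening: 0.0856
grip_force: 0.0
```

Run:
```python
from h import *
snap("top","t7.png"); snap("side","s7.png")
a=cv2.imread("pics/raw_t7.png")[170:270,300:475]; b=cv2.imread("pics/raw_s7.png")[195:310,255:355]
cv2.imwrite("pics/h7.png",np.vstack([cv2.resize(a,(630,360),interpolation=cv2.INTER_CUBIC),cv2.resize(cv2.imread("pics/raw_s7.png")[190:280,225:382],(630,240),interpolation=cv2.INTER_CUBIC)]))
plan([(.4996,-.3751,.0876,76)])
from scipy.ndimage import map_coordinates
im=cv2.imread("pics/raw_t7.png").astype(float)
for c in((.5705,-.198),(.571,-.1975)):
    b=[]
    for a in np.arange(80,170,3.):
        d=np.array([np.cos(np.radians(a)),np.sin(np.radians(a)),0]); uv=np.array([proj("top",np.array([*c,.045])+d*x) for x in np.linspace(-.01,.01,41)])
        b.append((map_coordinates(im[:,:,2],[uv[:,1],uv[:,0]],order=1).mean().round(),a))
    print(sorted(b)[:6])
```

```text
now [ 0.4969 -0.3726  0.2075] yaw 76.2 z-axis [-0.0015  0.0015 -1.    ] q6 -120.0
  turnz 0.001 shift [-0.011, -0.006, 0.4] rows>=2.4
 -> (0.4996, -0.3751, 0.0876, 76)
[(np.float64(129.0), np.float64(125.0)), (np.float64(130.0), np.float64(122.0)), (np.float64(131.0), np.float64(119.0)), (np.float64(131.0), np.float64(128.0)), (np.float64(133.0), np.float64(116.0)), (np.float64(135.0), np.float64(131.0))]
[(np.float64(123.0), np.float64(122.0)), (np.float64(123.0), np.float64(125.0)), (np.float64(124.0), np.float64(119.0)), (np.float64(125.0), np.float64(128.0)), (np.float64(126.0), np.float64(116.0)), (np.float64(128.0), np.float64(113.0))]
```

View pics/h7.png

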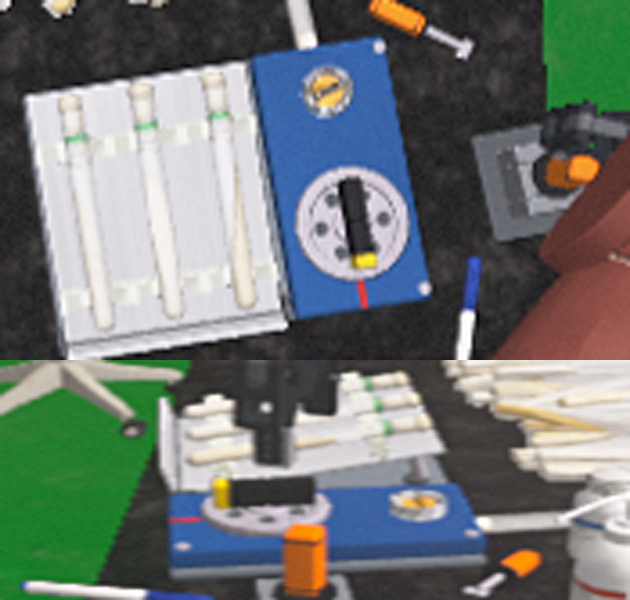

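The wheel's yellow end at (366,262) points at the red line at (362,295), the tubes are still in place and the tray is tilted. The slot is at about 120°. Grasping the driver again.

Emit:
{"method": "carry_out", "body": {"rows": [[0, 0, 0, -0.011, -0.006, 0.12, -1], [0, 0, 0, -0.011, -0.006, 0.24, -1], [0, 0, 0, -0.011, -0.006, 0.34, -1], [0, 0, 0, -0.011, -0.006, 0.4, -1], [0, 0, 0, -0.011, -0.006, 0.4, -1]], "force": 60}}

```text
t: 42.15
tool_pos: [0.4977, -0.3732, 0.0841]
tool_rot: [-0.378, -3.112, -0.008]
contact_force: [0.1, 0.3, 0.4]
opening: 0.0853
grip_force: 0.0
```

Emit:
{"method": "carry_out", "body": {"rows": [[0, 0, 0, 0, 0, 0, 0], [0, 0, 0, 0, 0, 0, 0.3], [0, 0, 0, 0, 0, 0, 0.5], [0, 0, 0, 0, 0, 0, 1], [0, 0, 0, 0, 0, 0, 1]]}}

```text
t: 42.65
tool_pos: [0.5006, -0.376, 0.0903]
tool_rot: [0.376, 3.118, -0.002]
contact_force: [-0.7, 0.5, 2.4]
opening: 0.0213
grip_force: 58.7
```

Emit:
{"method": "carry_out", "body": {"rows": [[0, 0, 0, 0, 0, 0, 1], [0, 0, 0, 0, 0, 0, 1], [0, 0, 0, 0, 0, 0, 1]]}}

```text
t: 42.95
tool_pos: [0.5007, -0.376, 0.0903]
tool_rot: [0.376, 3.118, -0.002]
contact_force: [-0.2, 0.3, 4.9]
opening: 0.0212
grip_force: 59.2
```

Run:
```python
from h import *
plan([(.4996,-.3751,.205,76),(.5695,-.1962,.19,30),(.5695,-.1962,.145,30)])
hsv=cv2.cvtColor(cv2.imread("pics/raw_t7.png"),cv2.COLOR_BGR2HSV)
m=cv2.inRange(hsv,(22,150,150),(35,255,255)); v,u=np.nonzero(m[205:260,380:420]); Y=ray("top",u.mean()+380,v.mean()+205,.081)
k=lambda u,v:((u+.5)/3.6-.5+300,(v+.5)/3.6-.5+170)
for n,a in(("far end",(350,180)),("yellow tip",(368,268))): print(n,(ray("top",*k(*a),.081)*1000).round(1))
print("red",[(ray("top",*k(*a),.041)*1000).round(1) for a in((360,282),(364,307))])
d=Y-np.array([.462,-.2136,.081]); print(Y.round(4),"bar yaw",np.degrees(np.arctan2(d[1],d[0]))%360)
```

```text
now [ 0.5007 -0.376   0.0903] yaw 76.3 z-axis [ 0.0012 -0.0012 -1.    ] q6 -120.0
  turnz 0.001 shift [0.004, 0.002, -0.382] rows>=2.3
 -> (0.4996, -0.3751, 0.205, 76)
  turnz 0.128 shift [-0.041, 0.317, 0.025] rows>=2.7
  turnz 0.128 shift [0.086, 0.308, 0.025] rows>=2.7
 -> (0.5695, -0.1962, 0.19, 30)
  turnz -0.0 shift [0.0, 0.0, 0.15] rows>=0.9
 -> (0.5695, -0.1962, 0.145, 30)
far end [ 495.2 -207.6   81. ]
yellow tip [ 426.3 -219.    81. ]
red [array([ 415.6, -219.4,   41. ]), array([ 395.6, -221.8,   41. ])]
[ 0.4331 -0.2168  0.081 ] bar yaw 186.37087869554873
```

Emit:
{"method": "carry_out", "body": {"rows": [[0, 0, 0, 0, 0, -0.1, 1], [0, 0, 0, 0, 0, -0.2, 1], [0, 0, 0, 0, 0, -0.3, 1], [0, 0, 0, 0, 0, -0.4, 1], [0, 0, 0, 0, 0, -0.4, 1]]}}

```text
t: 43.45
tool_pos: [0.502, -0.3772, 0.2142]
tool_rot: [0.375, 3.112, -0.008]
contact_force: [0.8, -0.3, -0.0]
opening: 0.0215
grip_force: 59.0
```

Emit:
{"method": "carry_out", "body": {"rows": [[0, 0, 0.128, -0.041, 0.317, 0.025, 1], [0, 0, 0.128, -0.041, 0.317, 0.025, 1], [0, 0, 0.128, -0.041, 0.317, 0.025, 1], [0, 0, 0.128, -0.041, 0.317, 0.025, 1]]}}

```text
t: 43.85
tool_pos: [0.5342, -0.2842, 0.199]
tool_rot: [-0.987, -2.979, -0.001]
contact_force: [0.3, -1.5, -1.4]
opening: 0.0215
grip_force: 59.5
```

Emit:
{"method": "carry_out", "body": {"rows": [[0, 0, 0.128, 0.086, 0.308, 0.025, 1], [0, 0, 0.128, 0.086, 0.308, 0.025, 1], [0, 0, 0.128, 0.086, 0.308, 0.025, 1], [0, 0, 0.128, 0.086, 0.308, 0.025, 1], [0, 0, 0.128, 0.086, 0.308, 0.025, 1]]}}

```text
t: 44.35
tool_pos: [0.5688, -0.1974, 0.1932]
tool_rot: [-1.562, -2.724, 0.001]
contact_force: [0.0, 0.0, -0.6]
opening: 0.0213
grip_force: 59.8
```

Run:
```python
from h import *
plan([(.570,-.1974,.150,30)])
```

```text
now [ 0.5688 -0.1974  0.1932] yaw 30.3 z-axis [-1.1e-03  1.0e-04 -1.0e+00] q6 -56.5
  turnz 0.002 shift [-0.002, 0.003, 0.144] rows>=0.9
 -> (0.57, -0.1974, 0.15, 30)
```

Emit:
{"method": "carry_out", "body": {"rows": [[0, 0, 0.002, -0.002, 0.003, 0.05, 1], [0, 0, 0.002, -0.002, 0.003, 0.1, 1], [0, 0, 0.002, -0.002, 0.003, 0.14, 1], [0, 0, 0.002, -0.002, 0.003, 0.14, 1], [0, 0, 0.002, -0.002, 0.003, 0.14, 1]]}}

```text
t: 44.85
tool_pos: [0.5699, -0.1966, 0.151]
tool_rot: [-1.574, -2.717, 0.0]
contact_force: [-0.6, 0.2, -1.2]
opening: 0.0209
grip_force: 59.8
```

Emit:
{"method": "carry_out", "body": {"rows": [[0, 0, 0, 0, 0, 0.01, 1], [0, 0, 0, 0, 0, 0.02, 1], [0, 0, 0, 0, 0, 0.03, 1], [0, 0, 0, 0, 0, 0.04, 1], [0, 0, 0, 0, 0, 0.045, 1]]}}

```text
t: 45.35
tool_pos: [0.5702, -0.1965, 0.1381]
tool_rot: [-1.575, -2.718, 0.0]
contact_force: [0.7, 0.0, -0.6]
opening: 0.0213
grip_force: 59.8
```

Run:
```python
from h import *
snap("side","s8.png"); plan([(.570,-.1974,.128,30)]); o=get_obs(); print(np.round(o["contact_force"],1),np.round(o["wrist_torque"],2))
```

```text
now [ 0.5702 -0.1965  0.1379] yaw 29.8 z-axis [-7.e-04  3.e-04 -1.e+00] q6 -55.9
  turnz -0.001 shift [-0.002, -0.002, 0.033] rows>=0.2
 -> (0.57, -0.1974, 0.128, 30)
[-0.1  0.1 -2.2] [0.01 0.02 0.01]
```

Emit:
{"method": "carry_out", "body": {"rows": [[0, 0, 0, -0.001, -0.002, 0.008, 1], [0, 0, 0, -0.001, -0.002, 0.016, 1], [0, 0, 0, -0.001, -0.002, 0.024, 1], [0, 0, 0, -0.001, -0.002, 0.028, 1], [0, 0, 0, -0.001, -0.002, 0.028, 1]]}}

```text
t: 45.9
tool_pos: [0.5701, -0.1975, 0.13]
tool_rot: [1.575, 2.718, -0.0]
contact_force: [0.5, -1.3, -1.3]
opening: 0.0212
grip_force: 59.8
```

Run:
```python
from h import *
plan([]); o=get_obs(); print(np.round(o["contact_force"],1),np.round(o["wrist_torque"],2))
```

```text
now [ 0.5701 -0.1975  0.13  ] yaw 29.8 z-axis [ 3.e-04 -5.e-04 -1.e+00] q6 -56.0
[ 0.5 -1.3 -1.3] [-0.33 -0.1   0.03]
```

In the slot again. Going deeper, then tightening clockwise.

Emit:
{"method": "carry_out", "body": {"rows": [[0, 0, 0, 0, 0, 0.004, 1], [0, 0, 0, 0, 0, 0.008, 1], [0, 0, 0, 0, 0, 0.012, 1], [0, 0, 0, 0, 0, 0.013, 1]]}}

```text
t: 46.3
tool_pos: [0.5702, -0.1974, 0.1263]
tool_rot: [1.575, 2.718, -0.0]
contact_force: [1.0, -0.8, -0.4]
opening: 0.0214
grip_force: 59.9
```

Emit:
{"method": "carry_out", "body": {"rows": [[0, 0, 0.03, 0, 0, 0, 1], [0, 0, 0.06, 0, 0, 0, 1], [0, 0, 0.09, 0, 0, 0, 1], [0, 0, 0.12, 0, 0, 0, 1], [0, 0, 0.15, 0, 0, 0, 1]]}}

```text
t: 46.8
tool_pos: [0.5706, -0.1971, 0.1263]
tool_rot: [2.169, 2.271, 0.002]
contact_force: [1.8, 0.0, -2.3]
opening: 0.0218
grip_force: 59.7
```

Emit:
{"method": "carry_out", "body": {"rows": [[0, 0, 0.03, 0, 0, 0, 1], [0, 0, 0.06, 0, 0, 0, 1], [0, 0, 0.09, 0, 0, 0, 1], [0, 0, 0.12, 0, 0, 0, 1], [0, 0, 0.15, 0, 0, 0, 1]]}}

```text
t: 47.3
tool_pos: [0.5708, -0.197, 0.1263]
tool_rot: [2.64, 1.702, 0.003]
contact_force: [2.3, -1.1, -2.6]
opening: 0.0212
grip_force: 59.6
```

Run:
```python
from h import *
plan([]); o=get_obs(); print(np.round(o["contact_force"],1),np.round(o["wrist_torque"],2))
```

```text
now [ 0.5708 -0.197   0.1263] yaw -24.4 z-axis [ 2.3e-03  2.0e-04 -1.0e+00] q6 -1.8
[ 2.3 -1.1 -2.6] [-0.13 -0.73  0.13]
```

Emit:
{"method": "carry_out", "body": {"rows": [[0, 0, 0.03, 0, 0, 0, 1], [0, 0, 0.06, 0, 0, 0, 1], [0, 0, 0.09, 0, 0, 0, 1], [0, 0, 0.12, 0, 0, 0, 1], [0, 0, 0.14, 0, 0, 0, 1]]}}

```text
t: 47.8
tool_pos: [0.5711, -0.197, 0.1263]
tool_rot: [2.947, 1.086, 0.005]
contact_force: [4.0, -1.4, -2.4]
opening: 0.0214
grip_force: 59.6
```

Emit:
{"method": "carry_out", "body": {"rows": [[0, 0, 0.02, 0, 0, 0, 1], [0, 0, 0.035, 0, 0, 0, 1], [0, 0, 0.05, 0, 0, 0, 1], [0, 0, 0.05, 0, 0, 0, 1]]}}

```text
t: 48.2
tool_pos: [0.5711, -0.197, 0.1264]
tool_rot: [3.022, 0.856, 0.005]
contact_force: [5.2, -0.2, -3.0]
opening: 0.0213
grip_force: 59.6
```

Run:
```python
from h import *
plan([]); o=get_obs(); print(np.round(o["contact_force"],1),np.round(o["wrist_torque"],2))
```

```text
now [ 0.5711 -0.197   0.1264] yaw -58.4 z-axis [ 0.0031  0.     -1.    ] q6 32.2
[ 5.2 -0.2 -3. ] [-0.14 -1.19  0.13]
```

Emit:
{"method": "carry_out", "body": {"rows": [[0, 0, 0.015, 0, 0, 0, 1], [0, 0, 0.03, 0, 0, 0, 1], [0, 0, 0.035, 0, 0, 0, 1], [0, 0, 0.035, 0, 0, 0, 1]]}}

```text
t: 48.6
tool_pos: [0.5711, -0.1969, 0.1263]
tool_rot: [3.063, 0.693, 0.004]
contact_force: [4.5, -1.1, -3.9]
opening: 0.0215
grip_force: 60.1
```

Run:
```python
from h import *
plan([]); o=get_obs(); print(np.round(o["contact_force"],1),np.round(o["wrist_torque"],2))
```

```text
now [ 0.5711 -0.1969  0.1263] yaw -64.5 z-axis [ 0.0029 -0.     -1.    ] q6 38.4
[ 4.5 -1.1 -3.9] [-0.07 -1.29  0.74]
```

The torque has risen to 0.74 N m, so the screw is tight at its stop. I'll back off, lift and return the driver.

Emit:
{"method": "carry_out", "body": {"rows": [[0, 0, -0.02, 0, 0, 0, 1], [0, 0, -0.04, 0, 0, 0, 1], [0, 0, -0.05, 0, 0, 0, 1], [0, 0, -0.05, 0, 0, 0, 1]]}}

```text
t: 49.0
tool_pos: [0.5707, -0.1973, 0.1266]
tool_rot: [3.001, 0.927, 0.002]
contact_force: [3.8, -1.5, -1.6]
opening: 0.0216
grip_force: 59.8
```

Emit:
{"method": "carry_out", "body": {"rows": [[0, 0, 0, 0, 0, -0.01, 1], [0, 0, 0, 0, 0, -0.03, 1], [0, 0, 0, 0, 0, -0.06, 1], [0, 0, 0, 0, 0, -0.15, 1], [0, 0, 0, 0, 0, -0.27, 1]]}}

```text
t: 49.5
tool_pos: [0.5679, -0.196, 0.2059]
tool_rot: [-2.997, -0.925, 0.008]
contact_force: [1.1, -0.4, -1.5]
opening: 0.0211
grip_force: 59.8
```

Run:
```python
from h import *
plan([(.4995,-.375,.21,76)])
```

```text
now [ 0.5679 -0.196   0.2059] yaw -55.7 z-axis [-0.0066  0.0035 -1.    ] q6 29.5
  turnz -0.183 shift [-0.131, 0.091, -0.003] rows>=3.8
  turnz -0.183 shift [-0.16, 0.005, -0.003] rows>=3.8
  turnz -0.183 shift [-0.137, -0.082, -0.003] rows>=3.8
  turnz -0.183 shift [-0.07, -0.143, -0.003] rows>=3.8
 -> (0.4995, -0.375, 0.21, 76)
```

Emit:
{"method": "carry_out", "body": {"rows": [[0, 0, -0.183, -0.131, 0.091, -0.003, 1], [0, 0, -0.183, -0.131, 0.091, -0.003, 1], [0, 0, -0.183, -0.131, 0.091, -0.003, 1], [0, 0, -0.183, -0.131, 0.091, -0.003, 1], [0, 0, -0.183, -0.131, 0.091, -0.003, 1]]}}

```text
t: 50.0
tool_pos: [0.5523, -0.2416, 0.2086]
tool_rot: [-2.615, -1.738, 0.001]
contact_force: [-0.1, 0.2, -1.6]
opening: 0.0215
grip_force: 59.8
```

Emit:
{"method": "carry_out", "body": {"rows": [[0, 0, -0.183, -0.16, 0.005, -0.003, 1], [0, 0, -0.183, -0.16, 0.005, -0.003, 1], [0, 0, -0.183, -0.16, 0.005, -0.003, 1], [0, 0, -0.183, -0.16, 0.005, -0.003, 1], [0, 0, -0.183, -0.16, 0.005, -0.003, 1]]}}

```text
t: 50.5
tool_pos: [0.5354, -0.2865, 0.2092]
tool_rot: [-2.018, -2.406, -0.0]
contact_force: [-0.5, 0.7, -1.6]
opening: 0.0212
grip_force: 59.8
```

Emit:
{"method": "carry_out", "body": {"rows": [[0, 0, -0.183, -0.137, -0.082, -0.003, 1], [0, 0, -0.183, -0.137, -0.082, -0.003, 1], [0, 0, -0.183, -0.137, -0.082, -0.003, 1], [0, 0, -0.183, -0.137, -0.082, -0.003, 1], [0, 0, -0.183, -0.137, -0.082, -0.003, 1]]}}

```text
t: 51.0
tool_pos: [0.5187, -0.3313, 0.21]
tool_rot: [-1.255, -2.879, -0.0]
contact_force: [0.7, 0.6, -1.8]
opening: 0.0214
grip_force: 59.8
```

Emit:
{"method": "carry_out", "body": {"rows": [[0, 0, -0.183, -0.07, -0.143, -0.003, 1], [0, 0, -0.183, -0.07, -0.143, -0.003, 1], [0, 0, -0.183, -0.07, -0.143, -0.003, 1], [0, 0, -0.183, -0.07, -0.143, -0.003, 1], [0, 0, -0.183, -0.07, -0.143, -0.003, 1]]}}

```text
t: 51.5
tool_pos: [0.5018, -0.376, 0.2109]
tool_rot: [-0.389, -3.117, -0.0]
contact_force: [-0.0, 0.5, -2.4]
opening: 0.0215
grip_force: 59.9
```

Run:
```python
from h import *
plan([(.4995,-.3755,.091,76)])
```

```text
now [ 0.5018 -0.376   0.2109] yaw 75.8 z-axis [-3.e-04  3.e-04 -1.e+00] q6 -119.4
  turnz -0.001 shift [0.008, -0.0, 0.4] rows>=2.4
 -> (0.4995, -0.3755, 0.091, 76)
```

Emit:
{"method": "carry_out", "body": {"rows": [[0, 0, 0, 0.007, 0, 0.05, 1], [0, 0, 0, 0.007, 0, 0.1, 1], [0, 0, 0, 0.007, 0, 0.16, 1], [0, 0, 0, 0.007, 0, 0.22, 1], [0, 0, 0, 0.007, 0, 0.26, 1]]}}

```text
t: 52.0
tool_pos: [0.4987, -0.3745, 0.129]
tool_rot: [-0.382, -3.115, -0.004]
contact_force: [-0.3, 0.5, -2.0]
opening: 0.0209
grip_force: 59.9
```

Emit:
{"method": "carry_out", "body": {"rows": [[0, 0, 0, 0, 0, 0.04, 1], [0, 0, 0, 0, 0, 0.08, 1], [0, 0, 0, 0, 0, 0.12, 1], [0, 0, 0, 0, 0, 0.13, 1], [0, 0, 0, 0, 0, 0.13, 1]]}}

```text
t: 52.5
tool_pos: [0.4996, -0.3755, 0.0931]
tool_rot: [-0.381, -3.118, -0.001]
contact_force: [0.8, 0.1, -1.4]
opening: 0.0211
grip_force: 59.9
```

Emit:
{"method": "carry_out", "body": {"rows": [[0, 0, 0, 0, 0, 0.004, 1], [0, 0, 0, 0, 0, 0.007, 1], [0, 0, 0, 0, 0, 0.007, 1], [0, 0, 0, 0, 0, 0.007, 0.2], [0, 0, 0, 0, 0, 0.007, -0.5]]}}

```text
t: 53.0
tool_pos: [0.5002, -0.376, 0.0924]
tool_rot: [0.381, 3.118, -0.001]
contact_force: [0.3, 0.7, -0.5]
opening: 0.0474
grip_force: 0.0
```

Emit:
{"method": "carry_out", "body": {"rows": [[0, 0, 0, 0, 0, 0, -1], [0, 0, 0, 0, 0, 0, -1], [0, 0, 0, 0, 0, -0.15, -1], [0, 0, 0, 0, 0, -0.3, -1], [0, 0, 0, 0, 0, -0.44, -1]]}}

```text
t: 53.5
tool_pos: [0.4998, -0.3756, 0.2255]
tool_rot: [0.381, 3.118, -0.0]
contact_force: [0.5, 0.7, -0.1]
opening: 0.085
grip_force: 0.0
```

Emit:
{"method": "carry_out", "body": {"rows": [[0, 0, 0, 0.3, 0, -0.1, -1], [0, 0, 0, 0.3, 0, -0.1, -1], [0, 0, 0, 0.3, 0, -0.1, -1]]}}

```text
t: 53.8
tool_pos: [0.4104, -0.354, 0.2568]
tool_rot: [0.383, 3.115, -0.005]
contact_force: [0.5, -0.2, -0.1]
opening: 0.0855
grip_force: 0.0
```

Run:
```python
from h import *
snap("top","t9.png"); snap("side","s9.png")
cv2.imwrite("pics/h9.png",np.vstack([cv2.resize(cv2.imread("pics/raw_t9.png")[170:270,300:475],(560,320),interpolation=cv2.INTER_CUBIC),cv2.resize(cv2.imread("pics/raw_s9.png")[190:300,235:375],(560,280)[:2],interpolation=cv2.INTER_CUBIC)]))
plan([])
```

```text
now [ 0.4123 -0.3542  0.2545] yaw 76.0 z-axis [ 0.0017 -0.0015 -1.    ] q6 -124.5
```

View pics/h9.png

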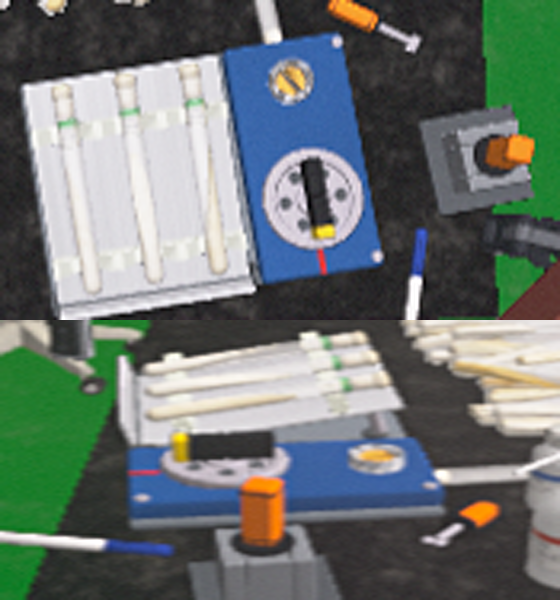

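The final views match the goal. The slot is back at its starting angle (290,82), the yellow end (323,232) points at the red line, the three tubes are in their grooves, and the driver stands in its holder at (490,153). Handing in.

```bash
python3 -c "
from station import finish_job; print(finish_job())"
```

```text
the job is handed in; nothing more can be done
None
```

The job is handed in, and the final pictures show all three tubes in their own grooves with plugs at the rising end, the handwheel's yellow end at the red line, the lock screw tightened to its stop, the driver standing in its holder, and nothing having touched the bottles; the hand-in gave no verdict.

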